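# Hang the setting gauge on the folding spring hook

### The arm

A 7-joint arm with a two-finger parallel gripper is mounted at the origin on the work surface. World frame = base frame: x ahead of the robot, y to its left, z up, the work surface at z = 0. Lengths are in m, angles in rad, forces in N, time in s.
With the tool pointing down it reaches from about 0.425 to 0.875 m from the base axis. Payload 4.7 kg.
Tool frame: the origin (TCP) lies on the centre line of the jaws, within the pads' length; the fingertips stand 19 mm ahead of it and the grasp point (between the pads) is the TCP (ctrl.nose_length is the distance from the TCP to the fingertips, in m); z points along the fingers, x is the direction in which the jaws open and shut, and the axes are right-handed (so a half turn about z gives the same grasp; the last joint's range is limited). The gripper opens to 87 mm and grips with 3 to 60 N. Pads are 19 mm wide; open, the fingers measure 117 mm over their backs; the gripper's body (75 mm by 190 mm) begins 51 mm behind the grasp point.
Start: joints at [1.308, 0.321, -0.07, 1.45, 0.023, 1.371, -0.057], TCP at [0.178, -0.625, 0.242] pointing down, gripper open.
Joint ranges: [-2.86, 2.86], [-0.3, 2.09], [-1.38, 1.24], [0.06, 2.45], [-1.56, 4.7], [0.09, 2.05], [-2.69, 2.69]. Speed limits (rad/s): [2.57, 2.57, 3.14, 3.14, 3.14, 3.14, 3.14].

### API

Orientations are given as a rotation vector (axis times angle).
In Python, from bench import ctrl gives the robot as it stands. The module is installed in compiled form; this text tells all that it offers.
- The arm moves only by the shell command python3 -m crank 'ROWS' [OPENING] [FORCE]. ROWS is a JSON object of lists of equal length, an entry for each row: "dp": the shift along the tool's x, y, z in cm, a list of three; "delta_rot": the turn, a rotation vector about the tool's x, y, z in rad, a list of three. In form: {"dp": [[x, y, z], ...], "delta_rot": [[rx, ry, rz], ...]}. A call has exactly 8 rows; each row shifts and turns the commanded pose from where the row before left it, along the tool's axes as they then stand; what a row does not reach is not made up. A row lasts 1/10 s, in which the tool goes at most 50 mm and 8.59 degrees, less where a joint would pass 70% of its speed; a pose out of reach is approached as far as the arm can. A call with a gripper value outside its range is refused whole. OPENING is the finger opening in cm, from 0 to 8.7, set as the call begins (- or left out, the last holds). The fingers move at their own pace and stop on an object; FORCE is the grip in N (left out, the last holds). Time passes only in rows, so rows that do not move let the fingers close, or fill a call up. It gives the time, the measured TCP pose, the force and the opening at its end, in the units of the state.
- ctrl.get_state(): the state, without advancing time (a new reading comes with each control period).
- ctrl.get_image(name): name is "side" or "top" or "wrist"; returns the picture (480x640x3 uint8, blue, green, red); there is no depth.
- ctrl.camera_info(name): a dict with "camera_matrix" (3x3 intrinsics, pixels), "xyz" and "orientation" of the camera in the world. Camera axes: x right, y down, z forward; pixel columns grow to the right and rows downward; lengths in m; the calibration is good to about 2 mm. The wrist camera is an equidistant fisheye: a pixel r from the principal point sees the ray r / f radians off the axis. A picture is of the moment at which its call begins: read the wrist's pose just before it. camera_info takes no time and is no camera call; for the wrist camera it gives the pose at the moment of the call.
- ctrl.close_job(): hands the job in, once; it reports no verdict.
The state is a dict: "time": time; "joint_positions": joint angles; "qd": joint speeds; "joint_torque": joint torques, N m; "position": TCP position; "tool_rot": TCP orientation; "ft_force": force on the tool from outside, world axes, zero at the start; "torque": the same for the moment, N m; "grip_width": opening from 0.0 (shut) to 1.0 (fully open).
Only numpy, scipy, OpenCV 4.12 (cv2) and the standard library are available. Lean on these libraries where they do the work, as an engineer would, in place of code of your own. Each camera call takes 0.05 s, during which the arm holds its last target.

### The job

Fold the hook on the station's upright plate down until it stands straight out on its stop. Then hang the loose plate with the keyhole opening on it: pass the opening over the hook's head, push the spring sleeve back by feel, gently, with no more than 12 N, lower the plate fully without forcing it (25 N at most) so that its slot sits on the neck behind the head, and let go. Leave everything else where it is.

Things in the scene. Friction and masses are not known exactly. Their poses are not given: they have to be found in the camera images.
- station: Fixed dark steel upright plate (110 wide, 200 high, 12 thick) on an aluminium foot, which carries the hook. Origin on the work surface, in the middle of the plate's front face. Its -x axis points straight out of the front face, y along its width, z up.
- hook: Folding steel hook, one straight round arm. Origin on its hinge axis, 150 up and 24 in front of the station's face; z runs along the arm to the tip (about 150). Starts folded up, arm within 0.3 rad of vertical; swings out and down about the station's y axis to a hard stop, arm level along the station's -x (hook x then up). Hinge friction 0.25 Nm: stays where left.
- hook_nose (a point): Arm's axis, 133 from the hinge: nominal middle of the nose, a round pin of diameter 14 from 116 to the tip at 150, to pinch or push for unfolding. Behind it the head, diameter 16, 108 to 116; then the neck, diameter 8. Head, nose, neck and sleeve are one screwed-in front part: all may really sit up to 10 nearer or farther than given, and no pose tells.
- hook_neck (a point): Arm's axis, 104 from the hinge: nominal middle of the hung plate, just behind the head (truly within 10 along the arm). Axes as the hook's. Behind it a black spring sleeve (barrel 20, front flange diameter 40, face 3 behind the head at rest) slides towards the hinge by at most 7 to a hard end, felt as a sharp rise: 1.6 N to start, 4.4 N fully back.
- gauge_center (a point): Middle (78 above its lower edge) of the plate to hang: loose, aluminium, 8 thick (its x), 90 wide (y), 156 high (z up), about 0.26 kg, upright in a stand. Keyhole opening: square hole 22 x 22 from 55 to 77 above the lower edge, then a slot 12 wide up to 96. Solid above: grip there, across the 8 mm. Both faces alike. It can tip a little in the fingers.
- gauge: The same plate; origin at the middle of its lower edge, axes as above.
- gauge_slot (a point): Upper end of the plate's slot, mid-thickness, 96 above its lower edge; when hung it lies 4 above the arm's axis. Axes as the plate's.
- stand_a: Fixed black stand that holds the keyhole plate: foot 54 x 110, slot 10 wide along its y, floor of the slot 8 above the work surface, walls up to 30. Origin under its middle.
- stand_b: Same stand with the plain plate in it; the two stands change places between starts.
- blank: Bystander: loose plate of the same size without an opening, in its stand. Origin at the middle of its lower edge.
- driver: Bystander: screwdriver lying on the table.
- screw_tray: Bystander: open steel tray 100 x 140 x 35.
- collar: Bystander: steel ring, 44 across, 18 high.
- bush: Bystander: brass cylinder 28 across, 40 high.
- oil: Bystander: white bottle 44 across, 110 high.
- sensor: Bystander: grey sensor block 30 x 50 x 28 with a brass nose.
Not all that is in view belongs to the job. Leave any green look-alike of the gauge alone.

How it is judged:
On the way:
1. the hook stands straight out on its stop, before the plate is on it (angle between the z axis of hook and the x axis of station, either way round below 0.06 rad and distance between gauge_slot and hook_neck above 0.08 m), for 0.2 s.
At the end, for the whole second after the job is handed in: The hook stands straight out (within 0.06 rad of level); the keyhole plate hangs on it with the slot's end down on the neck (within 2.5 mm), between the head and the sleeve (within 12.5 mm of hook_neck along the arm, 4 mm sideways), upright within 0.12 rad and at rest, released (angle between the z axis of hook and the x axis of station, either way round below 0.06 rad and x of gauge_slot in the frame of hook_neck between 0.001 and 0.0065 m and y of gauge_slot in the frame of hook_neck between -0.004 and 0.004 m and z of gauge_slot in the frame of hook_neck between -0.0125 and 0.0125 m and angle between gauge's own z axis and vertical below 0.12 rad and linear speed of gauge below 0.02 m/s and contact force between gauge and hook above 1 N); the robot touches nothing.
It fails at once if the plate is pushed against the hook or its sleeve with more than 12 N while it is not yet lowered (contact force between gauge and hook above 12 N and x of gauge_slot in the frame of hook_neck above 0.015 m).
It fails at once if the plate presses on the hook or its sleeve with more than 25 N (contact force between gauge and hook above 25 N).
It fails at once if the plain plate is moved by more than 20 mm (distance of blank from where it was at the start of the episode above 0.02 m).
It fails at once if a bystander is moved by more than 20 mm (distance of any of driver, screw_tray, collar, bush, oil, sensor from where it was at the start of the episode above 0.02 m).
It also fails if it takes over 69 s, if anything falls off the work surface, if the arm or the gripper's body presses on something with over 40 N, if the wrist force passes 120 N, or if a joint passes its speed limit or range.

## Working session

There is one attempt and no reset: what is moved stays moved. The work goes in short steps, Python scripts to look and compute and a shell command to move; the robot and the scene stay as the last step left them, time stands still between calls to the robot, and variables do not carry over. Pictures are saved under pics/ and viewed, and the job is handed in when it is done.

```bash
ls; mkdir -p pics; cat > h.py <<'E'
import numpy as np, cv2
from scipy.spatial.transform import Rotation as R
from bench import ctrl
def snap(n,f):
    ci=ctrl.camera_info(n); im=ctrl.get_image(n); cv2.imwrite('pics/'+f+'.png',im); return im,ci
E
python3 - <<'E'
from h import *
s=ctrl.get_state(); print({k:np.round(v,4) for k,v in s.items()})
for n in('side','top','wrist'):
    im,ci=snap(n,n+'0'); print(n,ci)
E
```

```text
pics
{'time': np.float64(0.0), 'joint_positions': array([ 1.3081,  0.3219, -0.0701,  1.4517,  0.0226,  1.3708, -0.0569]), 'qd': array([-0.0011, -0.0008,  0.0003,  0.0013, -0.0017, -0.0012, -0.0011]), 'joint_torque': array([ 5.00000e-04, -4.91299e+01, -4.03800e-01, -3.12529e+01,
       -6.41000e-02,  4.36000e-02,  1.00000e-04]), 'position': array([ 0.1774, -0.6248,  0.2404]), 'tool_rot': array([-2.5058,  1.893 ,  0.0026]), 'ft_force': array([ 0.6756, -0.2663, -0.8929]), 'torque': array([0.0387, 0.011 , 0.0439]), 'grip_width': np.float64(1.0008)}
side {'camera_matrix': array([[513.64588285,   0.        , 321.59160812],
       [  0.        , 513.64588285, 243.11891066],
       [  0.        ,   0.        ,   1.        ]]), 'xyz': array([-0.22398896,  0.9148906 ,  0.87185509]), 'orientation': array([-0.85676453,  2.31383135, -1.33282043])}
top {'camera_matrix': array([[598.14221041,   0.        , 320.36352019],
       [  0.        , 598.14221041, 237.48889562],
       [  0.        ,   0.        ,   1.        ]]), 'xyz': array([ 0.45453708, -0.00593273,  1.50308805]), 'orientation': array([-2.17949271,  2.22790336, -0.06103002])}
wrist {'camera_matrix': array([[371.64829954,   0.        , 320.3782926 ],
       [  0.        , 371.64829954, 239.97982136],
       [  0.        ,   0.        ,   1.        ]]), 'xyz': array([ 0.25765207, -0.60280354,  0.38406439]), 'orientation': array([ 2.30068998, -1.73841069, -0.27269986])}
```

View pics/side0.png

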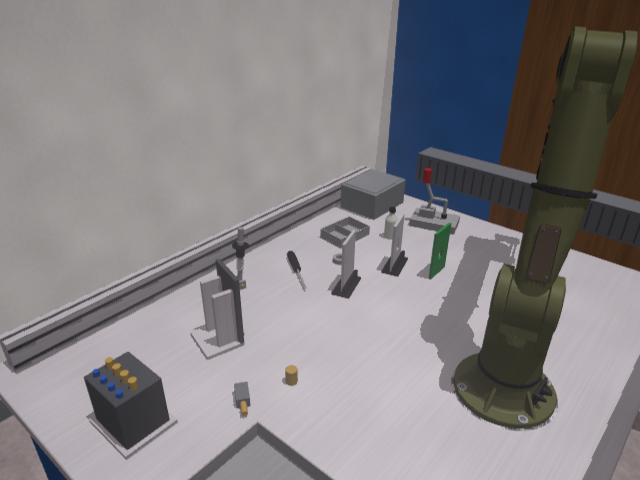

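View pics/top0.png

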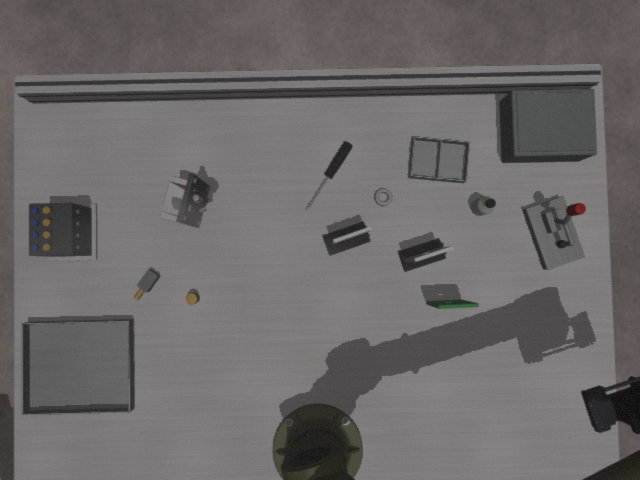

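View pics/wrist0.png

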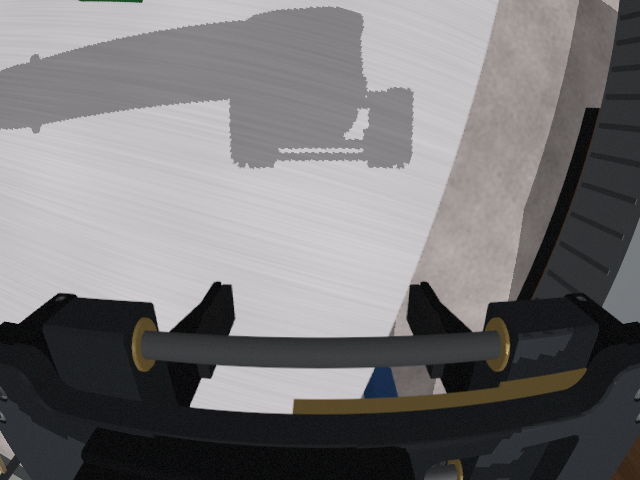

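```bash
python3 - <<'E'
from h import *
t=cv2.imread('pics/top0.png'); s=cv2.imread('pics/side0.png')
def crop(im,x,y,w,h,k): return cv2.resize(im[y:y+h,x:x+w],None,fx=k,fy=k,interpolation=cv2.INTER_CUBIC)
cv2.imwrite('pics/c1.png',np.hstack([crop(t,150,155,80,80,5),crop(s,180,215,80,160,2.5)[:400]])) if 0 else None
cv2.imwrite('pics/c1.png',crop(t,145,150,100,90,8)[:600])
cv2.imwrite('pics/c2.png',crop(s,180,215,100,145,4))
cv2.imwrite('pics/c3.png',crop(t,310,190,170,125,4.7))
cv2.imwrite('pics/c4.png',crop(s,320,195,140,110,5))
E
```

```text
(no output)
```

View pics/c1.png

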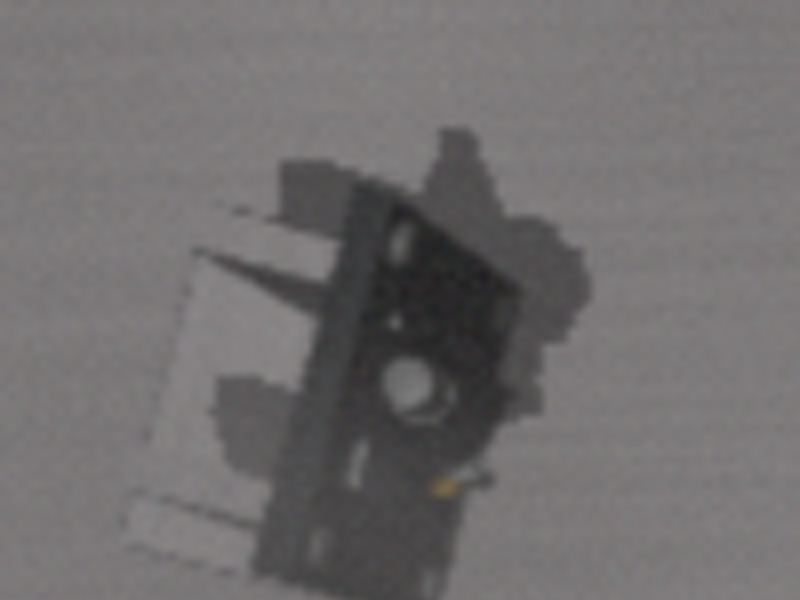

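View pics/c2.png

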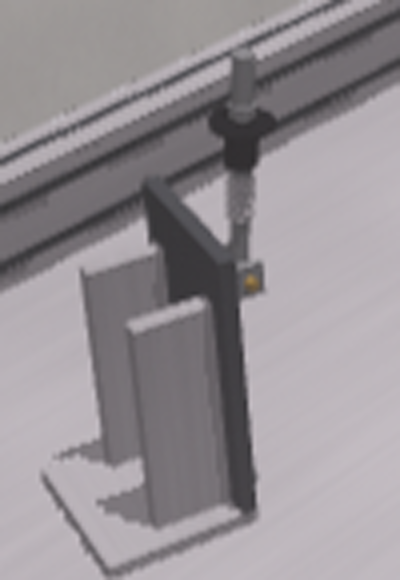

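View pics/c3.png

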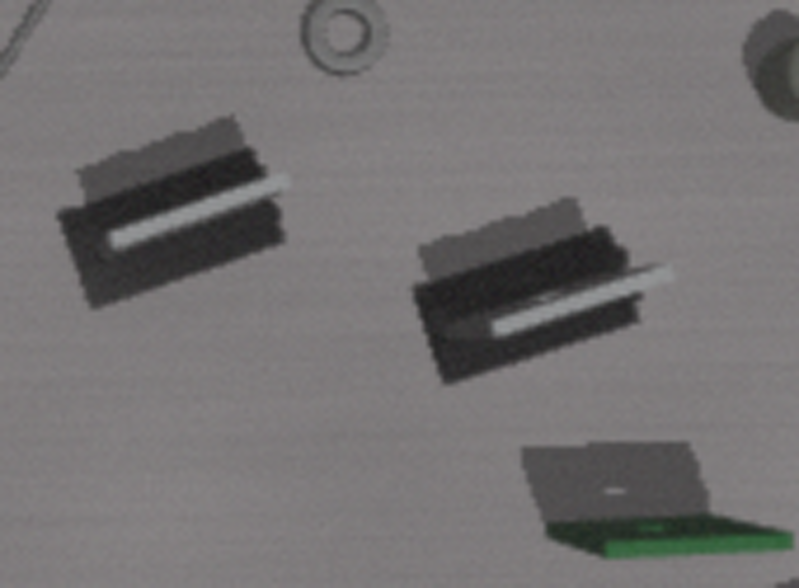

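View pics/c4.png

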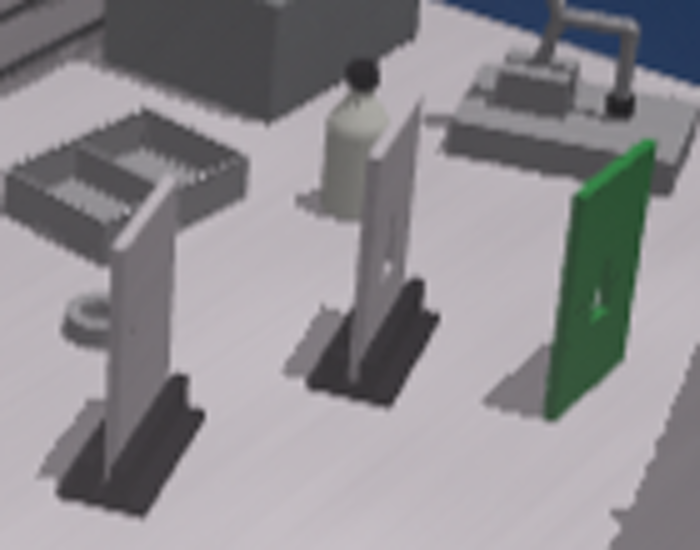

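```bash
cat >> h.py <<'E'
TOP=ctrl.camera_info('top'); SIDE=ctrl.camera_info('side')
def ray(ci,u,v):
    K=ci['camera_matrix']; d=np.array([(u-K[0,2])/K[0,0],(v-K[1,2])/K[1,1],1.])
    return R.from_rotvec(ci['orientation']).apply(d)
def atz(ci,u,v,z):
    d=ray(ci,u,v); return ci['xyz']+d*(z-ci['xyz'][2])/d[2]
def tri(ua,ub,a=TOP,b=SIDE):
    d1=ray(a,*ua);d2=ray(b,*ub); M=np.array([d1,-d2]).T
    x=np.linalg.lstsq(M,b['xyz']-a['xyz'],rcond=None)[0]
    p=a['xyz']+x[0]*d1;q=b['xyz']+x[1]*d2
    return (p+q)/2,np.linalg.norm(p-q)
def proj(ci,p):
    c=R.from_rotvec(ci['orientation']).inv().apply(np.array(p)-ci['xyz']); K=ci['camera_matrix']
    return (K@(c/c[2]))[:2]
E
python3 - <<'E'
from h import *
np.set_printoptions(precision=4,suppress=True)
a=atz(TOP,415.1,259.6,.164);b=atz(TOP,453.2,248.5,.164);print('gauge top',a,b,np.linalg.norm(b-a),(a+b)/2,np.arctan2(*(b-a)[1::-1]))
# stand feet corners c3, z~? lower outline at wall top .03
a=atz(TOP,194.75,175.6,.2);b=atz(TOP,182.25,223.1,.2);print('station',a,b,np.linalg.norm(b-a),(a+b)/2)
d=(b-a)/np.linalg.norm(b-a);n=np.array([d[1],-d[0],0]);print(d,n)
m=(a+b)/2; print('hinge +-',m+n*.024,m-n*.024)
print('tip z.3',atz(TOP,145+410/8,150+383/8,.3), 'side tip',180+243/4,215+50/4, tri((145+410/8,150+383/8),(180+243/4,215+50/4)))
print(proj(TOP,[0,0,0]))
E
```

```text
gauge top [ 0.4603 -0.2318  0.164 ] [ 0.4833 -0.3182  0.164 ] 0.08936330710341446 [ 0.4718 -0.275   0.164 ] -1.310590312769502
station [0.6543 0.2513 0.2   ] [0.5508 0.2798 0.2   ] 0.10733734068613923 [0.6026 0.2656 0.2   ]
[-0.9641  0.2655  0.    ] [0.2655 0.9641 0.    ]
hinge +- [0.6089 0.2887 0.2   ] [0.5962 0.2424 0.2   ]
tip z.3 [0.5938 0.2291 0.3   ] side tip 240.75 227.5 (array([0.5952, 0.2308, 0.2973]), np.float64(0.0030115703241310556))
[315.9702 448.1781]
```

```bash
cat >> h.py <<'E'
np.set_printoptions(precision=4,suppress=True)
def wproj(ci,p):
    c=R.from_rotvec(ci['orientation']).inv().apply(np.array(p)-ci['xyz']); K=ci['camera_matrix']
    th=np.arctan2(np.hypot(c[0],c[1]),c[2]); ph=np.arctan2(c[1],c[0])
    return np.array([K[0,2]+K[0,0]*th*np.cos(ph),K[1,2]+K[0,0]*th*np.sin(ph)])
def wray(ci,u,v):
    K=ci['camera_matrix']; x=(u-K[0,2])/K[0,0]; y=(v-K[1,2])/K[1,1]; th=np.hypot(x,y)
    d=np.array([x/th*np.sin(th),y/th*np.sin(th),np.cos(th)]) if th>1e-9 else np.array([0,0,1.])
    return R.from_rotvec(ci['orientation']).apply(d)
def watz(ci,u,v,z):
    d=wray(ci,u,v); return ci['xyz']+d*(z-ci['xyz'][2])/d[2]
def st():
    s=ctrl.get_state(); print('t',s['time'],'p',s['position'],'F',s['ft_force'],'T',s['torque'],'g',s['grip_width']*87); M=R.from_rotvec(s['tool_rot']).as_matrix(); print(M,'j',s['joint_positions']); return s,M
def todo(target,yawdeg=None):
    """needed shift in tool axes cm, and turn (tool down, tool x at yawdeg) as tool rotvec"""
    s,M=st(); d=M.T@(np.array(target)-s['position'])*100; print('dp cm',d)
    if yawdeg is not None:
        y=np.deg2rad(yawdeg); X=np.array([np.cos(y),np.sin(y),0]);Z=np.array([0,0,-1.]);T=np.array([X,np.cross(Z,X),Z]).T
        print('rot',(R.from_matrix(M.T@T)).as_rotvec())
E
python3 - <<'E'
from h import *
s,M=st(); print(np.degrees(np.arctan2(M[1,0],M[0,0])))
f=np.array([-.2655,-.9641]); print('yaw f',np.degrees(np.arctan2(f[1],f[0])))
print(todo([.4,-.35,.42],-15.4)); print(M.T@(ctrl.camera_info('wrist')['xyz']-s['position']))
E
```

```text
t 0.15 p [ 0.1775 -0.6249  0.2407] F [-0.4095 -0.343   0.4687] T [ 0.0301 -0.0134  0.001 ] g 86.84614065172168
[[ 0.2733 -0.9619 -0.0005]
 [-0.9619 -0.2733  0.0014]
 [-0.0014  0.0001 -1.    ]] j [ 1.3081  0.3216 -0.0701  1.4514  0.0226  1.3708 -0.0569]
-74.14148775821295
yaw f -105.39683018982909
t 0.15 p [ 0.1775 -0.6249  0.2407] F [-0.4095 -0.343   0.4687] T [ 0.0301 -0.0134  0.001 ] g 86.84614065172168
[[ 0.2733 -0.9619 -0.0005]
 [-0.9619 -0.2733  0.0014]
 [-0.0014  0.0001 -1.    ]] j [ 1.3081  0.3216 -0.0701  1.4514  0.0226  1.3708 -0.0569]
dp cm [-20.3883 -28.9182 -17.9008]
rot [-0.0007  0.0014 -1.0252]
None
[ 0.0005 -0.0832 -0.1435]
```

```bash
python3 -m crank '{"dp":[[0,0,-2.2],[0,0,-2.2],[0,0,-2.2],[0,0,-2.2],[0,0,-2.2],[0,0,-2.2],[0,0,-2.2],[0,0,-2.2]],"delta_rot":[[0,0,-0.128],[0,0,-0.128],[0,0,-0.128],[0,0,-0.128],[0,0,-0.128],[0,0,-0.128],[0,0,-0.128],[0,0,-0.128]]}' 0 20
python3 - <<'E'
from h import *
todo([.62,.30,.42],-15.4)
todo([.45,-.2,.42],-15.4)
E
```

```text
time: 0.95
position: [0.1775, -0.6251, 0.4181]
tool_rot: [-3.114, 0.415, 0.001]
ft_force: [-0.4, -0.5, -0.2]
grip_width: 0.355
t 0.95 p [ 0.1775 -0.6251  0.4181] F [-0.4224 -0.4534 -0.1862] T [ 0.0054 -0.0118  0.0072] g 30.910602985638235
[[ 0.9652 -0.2617 -0.0002]
 [-0.2617 -0.9652  0.0006]
 [-0.0004 -0.0006 -1.    ]] j [ 1.3887  0.3154 -0.1918  1.1155  0.0598  1.7165  0.9501]
dp cm [  18.4989 -100.8644   -0.1469]
rot [-0.0005  0.0004  0.004 ]
t 0.95 p [ 0.1775 -0.6251  0.4181] F [-0.4224 -0.4534 -0.1862] T [ 0.0054 -0.0118  0.0072] g 30.910602985638235
[[ 0.9652 -0.2617 -0.0002]
 [-0.2617 -0.9652  0.0006]
 [-0.0004 -0.0006 -1.    ]] j [ 1.3887  0.3154 -0.1918  1.1155  0.0598  1.7165  0.9501]
dp cm [ 15.1739 -48.1582  -0.1746]
rot [-0.0005  0.0004  0.004 ]
```

```bash
python3 -m crank '{"dp":[[3,-3.8,0],[3,-3.8,0],[3,-3.8,0],[3,-3.8,0],[3,-3.8,0],[3,-3.8,0],[0,-4.8,0],[0,-4.8,0]],"delta_rot":[[0,0,0],[0,0,0],[0,0,0],[0,0,0],[0,0,0],[0,0,0],[0,0,0],[0,0,0]]}'
python3 -m crank '{"dp":[[0,-4.8,0],[0,-4.8,0],[0,-4.8,0],[0,-4.8,0],[0,-4.8,0],[0,-4.8,0],[0,-4.8,0],[0,-4.8,0]],"delta_rot":[[0,0,0],[0,0,0],[0,0,0],[0,0,0],[0,0,0],[0,0,0],[0,0,0],[0,0,0]]}'
python3 - <<'E'
from h import *
todo([.62,.30,.42],-15.4)
im,ci=snap('wrist','w1'); np.save('w1.npy',np.r_[ci['xyz'],ci['orientation']])
E
```

```text
time: 1.75
position: [0.4386, -0.3591, 0.4163]
tool_rot: [-3.112, 0.421, 0.002]
ft_force: [0.9, 0.0, 1.1]
grip_width: 0.005
time: 2.55
position: [0.5399, 0.0108, 0.4175]
tool_rot: [3.112, -0.424, 0.001]
ft_force: [0.8, -0.2, -0.2]
grip_width: 0.003
t 2.55 p [0.5399 0.0108 0.4175] F [ 0.7693 -0.2019 -0.2332] T [-0.0436 -0.1646 -0.0154] g 0.2852945627491135
[[ 0.9636 -0.2673  0.0002]
 [-0.2673 -0.9636 -0.0007]
 [ 0.0004  0.0006 -1.    ]] j [ 0.5961  0.1053 -0.7289  1.3878  0.0712  1.6746 -0.3931]
dp cm [ -0.012  -30.004   -0.2641]
rot [ 0.0006 -0.0004 -0.0018]
```

View pics/w1.png

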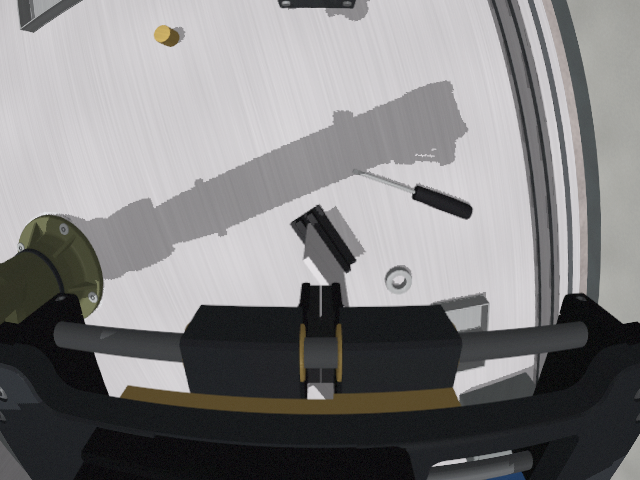

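```bash
python3 -m crank '{"dp":[[0,-4,0],[0,-4,0],[0,-4,0],[0,-2,0],[0,-1,0],[0,0,0],[0,0,0],[0,0,0]],"delta_rot":[[0,0,0],[0,0,0],[0,0,0],[0,0,0],[0,0,0],[0,0,0],[0,0,0],[0,0,0]]}'
python3 - <<'E'
from h import *
st()
im,ci=snap('wrist','w2'); np.save('w2.npy',np.r_[ci['xyz'],ci['orientation']])
E
```

```text
time: 3.4
position: [0.5802, 0.1516, 0.4176]
tool_rot: [3.111, -0.427, 0.001]
ft_force: [0.6, -0.9, 0.4]
grip_width: 0.004
t 3.4 p [0.5802 0.1516 0.4176] F [ 0.6346 -0.926   0.43  ] T [-0.0353 -0.1436  0.0183] g 0.37481495217607563
[[ 0.963  -0.2695  0.0002]
 [-0.2695 -0.963  -0.0012]
 [ 0.0006  0.0011 -1.    ]] j [ 0.3313  0.2775 -0.8224  1.2396  0.2052  1.708  -0.7161]
```

View pics/w2.png

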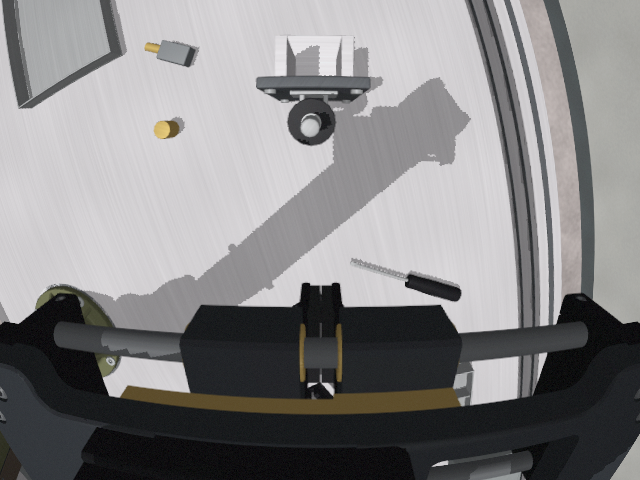

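```bash
python3 - <<'E'
from h import *
t=cv2.imread('pics/w2.png')
cv2.imwrite('pics/c5.png',cv2.resize(t[65:155,245:385],None,fx=5.7,fy=5.7,interpolation=cv2.INTER_CUBIC))
E
```

```text
(no output)
```

View pics/c5.png

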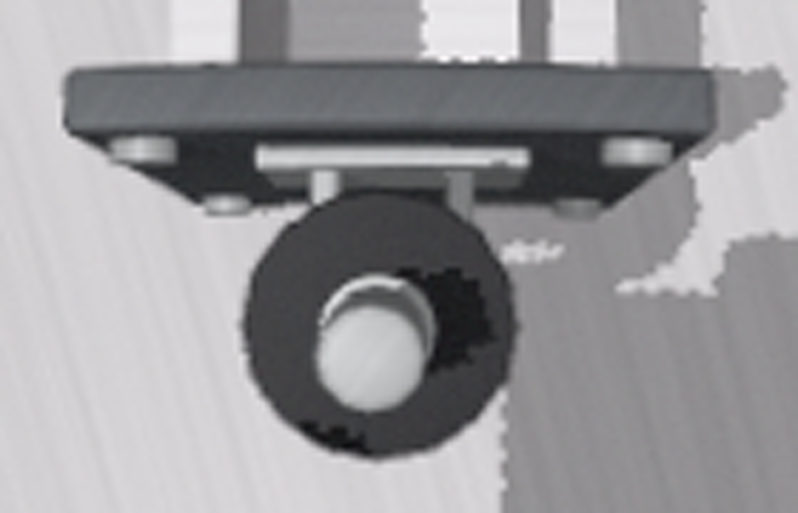

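```bash
python3 - <<'E'
from h import *
w=np.load('w2.npy'); ci=dict(ctrl.camera_info('wrist')); ci['xyz']=w[:3];ci['orientation']=w[3:]
P=lambda x,y:(245+x/5.7,65+y/5.7)
a=watz(ci,*P(65,133),.2);b=watz(ci,*P(713,133),.2);print(a,b,np.linalg.norm(a-b),(a+b)/2)
m=(a+b)/2;d=(b-a)/np.linalg.norm(b-a);f=np.array([d[1],-d[0],0]);f=-f if f[1]>0 else f
print('f',f,np.degrees(np.arctan2(f[1],f[0])))
h=m+f*.024;h[2]=.15;print('hinge',h)
for L in(.14,.15,.16):
  for z in (L+.15-.001,L+.15-.004):
    t=watz(ci,*P(371,357),z); e=t-h; print(L,z,t,'fwd',e@f,'side',e@d,np.linalg.norm(e),'tilt',np.arctan2(e@f,e[2]))
for L in(.095,.105,.115):
    t=watz(ci,*P(380,323),L+.15); e=t-h; print('fl',L,t,'fwd',e@f,'side',e@d,'tilt',np.arctan2(e@f,e[2]))
E
```

```text
[0.5532 0.2841 0.2   ] [0.6578 0.2542 0.2   ] 0.10876145681116704 [0.6055 0.2691 0.2   ]
f [-0.275  -0.9614  0.    ] -105.96092626739049
hinge [0.5989 0.2461 0.15  ]
0.14 0.28900000000000003 [0.5945 0.232  0.289 ] fwd 0.014741238873620131 side -0.00033128400002373405 0.1397798764937851 tilt 0.10565714912044415
0.14 0.28600000000000003 [0.5944 0.232  0.286 ] fwd 0.014764345167211286 side -0.000411798986865921 0.1367996910326268 tilt 0.10813786637946177
0.15 0.299 [0.5948 0.232  0.299 ] fwd 0.014664217894982907 side -6.290071054967255e-05 0.14971988259069308 tilt 0.09810164565186572
0.15 0.296 [0.5947 0.232  0.296 ] fwd 0.014687324188574062 side -0.00014341569739185952 0.14673696896107172 tilt 0.10026080634598329
0.16 0.309 [0.5951 0.232  0.309 ] fwd 0.014587196916345658 side 0.00020548257892438176 0.15966786945709047 tilt 0.09148727228801973
0.16 0.306 [0.595 0.232 0.306] fwd 0.01461030320993687 side 0.00012496759208209532 0.15668272584042367 tilt 0.09338339095365752
fl 0.095 [0.5959 0.2365 0.245 ] fwd 0.010006909940033882 side -0.00020345075923479915 tilt 0.10494887728707501
fl 0.105 [0.5961 0.2364 0.255 ] fwd 0.010090421279110511 side 2.352061479529448e-05 tilt 0.09580505109752509
fl 0.115 [0.5963 0.2362 0.265 ] fwd 0.01017393261818717 side 0.00025049198882539573 tilt 0.08823924865719333
```

```bash
python3 -m crank '{"dp":[[-0.4,-3.8,0],[-0.4,-3.8,0],[0,-3.9,0],[0,0,4],[0,0,4],[0,0,3],[0,0,1.5],[0,0,0]],"delta_rot":[[0,0,0],[0,0,0],[0,0,0],[0,0,0],[0,0,0],[0,0,0],[0,0,0],[0,0,0]]}'
python3 - <<'E'
from h import *
s,M=st(); h=np.array([.5985,.245,.15]);f=np.array([-.272,-.962,0]);d=np.array([.962,-.272,0]);e=s['position']-h;print(e@f,e@d,e[2])
im,ci=snap('side','s2');cv2.imwrite('pics/c6.png',cv2.resize(im[150:350,170:370],None,fx=3,fy=3))
E
```

```text
time: 4.25
position: [0.6026, 0.2647, 0.2906]
tool_rot: [3.11, -0.425, -0.004]
ft_force: [0.2, -0.7, 0.0]
grip_width: 0.004
t 4.25 p [0.6026 0.2647 0.2906] F [ 0.2487 -0.7323  0.0292] T [-0.0393 -0.0928  0.0163] g 0.37492622225208544
[[ 0.9633 -0.2683 -0.003 ]
 [-0.2683 -0.9633 -0.0022]
 [-0.0023  0.0029 -1.    ]] j [ 0.1367  0.4381 -0.8328  1.3261  0.3197  1.517  -0.9372]
-0.020094536410636493 -0.0014065495181790136 0.14059002627455028
```

View pics/c6.png

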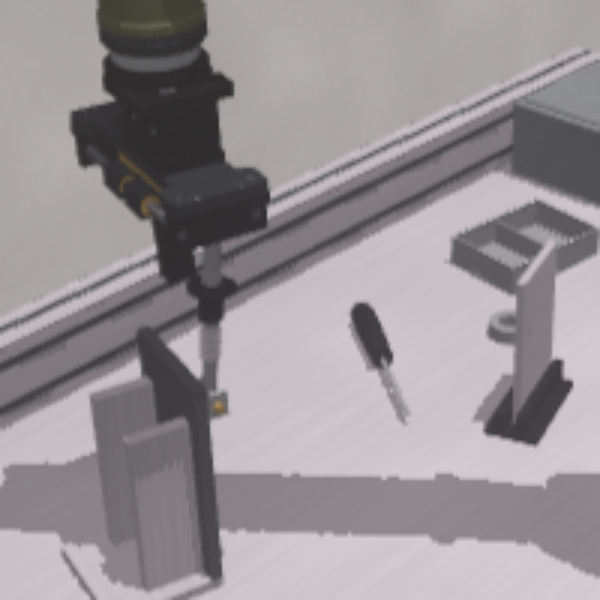

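```bash
python3 -m crank '{"dp":[[0.1,0.8,-0.27],[0,0.8,-0.27],[0,1.27,0.18],[0,1.27,0.18],[0,1.27,0.18],[0,1.17,0.56],[0,1.17,0.56],[0,1.17,0.56]],"delta_rot":[[0,0,0],[0,0,0],[0,0,0],[0,0,0],[0,0,0],[0,0,0],[0,0,0],[0,0,0]]}'
python3 - <<'E'
from h import *
s,M=st(); h=np.array([.5985,.245,.15]);f=np.array([-.272,-.962,0]);d=np.array([.962,-.272,0]);e=s['position']-h;print(e@f,e@d,e[2])
im,ci=snap('side','s3');cv2.imwrite('pics/c7.png',cv2.resize(im[150:350,170:370],None,fx=3,fy=3))
E
```

```text
time: 5.1
position: [0.5796, 0.1792, 0.2749]
tool_rot: [3.113, -0.423, -0.001]
ft_force: [1.0, 2.5, -0.6]
grip_width: 0.005
t 5.1 p [0.5796 0.1792 0.2749] F [ 1.0434  2.4873 -0.5972] T [ 0.3531 -0.1912  0.0256] g 0.426132208467403
[[ 0.9637 -0.267  -0.0004]
 [-0.267  -0.9637 -0.0001]
 [-0.0004  0.0003 -1.    ]] j [ 0.3301  0.3151 -0.8387  1.4914  0.2346  1.4398 -0.7851]
0.06841246951123736 -0.00024864181049096337 0.12488892295708057
```

View pics/c7.png

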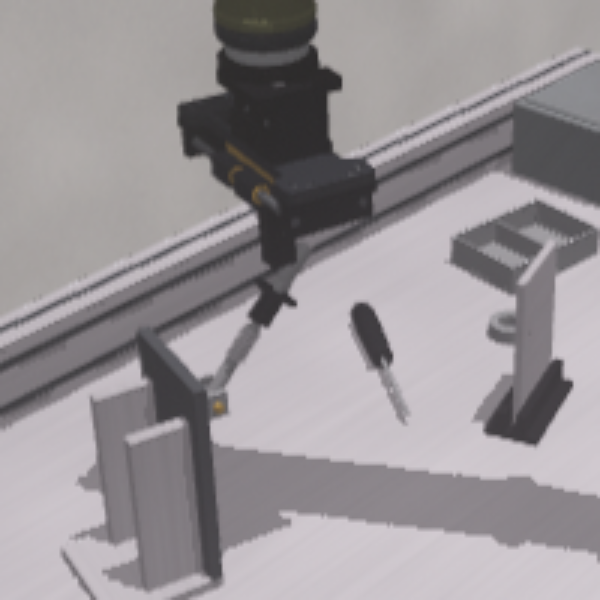

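The hook is about 0.7 rad out and follows the finger with about 2.5 N. Continuing.

```bash
python3 -m crank '{"dp":[[0,1,0.88],[0,1,0.88],[0,1,0.88],[0,0.74,1.16],[0,0.74,1.16],[0,0.74,1.16],[0,0.36,1],[0,0.36,1]],"delta_rot":[[0,0,0],[0,0,0],[0,0,0],[0,0,0],[0,0,0],[0,0,0],[0,0,0],[0,0,0]]}'
python3 -m crank '{"dp":[[0,0.36,0.6],[0,0.2,0.4],[0,0,0.2],[0,0,0.1],[0,0,0.1],[0,0,0],[0,0,0],[0,0,0]],"delta_rot":[[0,0,0],[0,0,0],[0,0,0],[0,0,0],[0,0,0],[0,0,0],[0,0,0],[0,0,0]]}'
python3 - <<'E'
from h import *
s,M=st(); h=np.array([.5985,.245,.15]);f=np.array([-.272,-.962,0]);d=np.array([.962,-.272,0]);e=s['position']-h;print(e@f,e@d,e[2])
im,ci=snap('side','s4');cv2.imwrite('pics/c8.png',cv2.resize(im[150:350,170:370],None,fx=3,fy=3))
E
```

```text
time: 5.95
position: [0.5641, 0.1228, 0.1936]
tool_rot: [3.113, -0.423, -0.0]
ft_force: [-0.0, 0.9, 1.7]
grip_width: 0.0
time: 6.75
position: [0.5629, 0.1179, 0.1806]
tool_rot: [-3.113, 0.423, -0.001]
ft_force: [0.3, -0.0, 0.7]
grip_width: 0.007
t 6.75 p [0.5629 0.1179 0.1806] F [ 0.3368 -0.0078  0.6702] T [-0.0336 -0.1633 -0.0542] g 0.579832424002644
[[ 0.9638 -0.2666  0.0004]
 [-0.2666 -0.9638  0.0001]
 [ 0.0003 -0.0002 -1.    ]] j [ 0.4397  0.294  -0.8122  1.6999  0.224   1.2437 -0.6934]
0.13200161170093896 0.0002952530020605647 0.030645061873267432
```

View pics/c8.png

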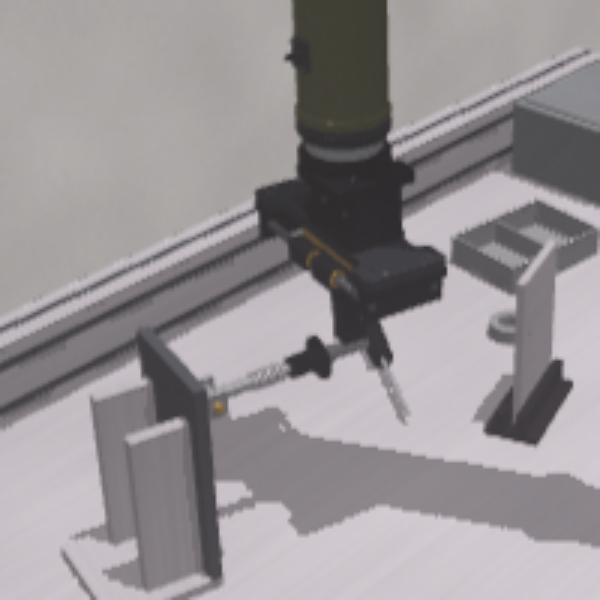

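```bash
python3 -m crank '{"dp":[[0,0,0.12],[0,0,0.12],[0,0,0.1],[0,0,0.1],[0,0,0.05],[0,0,0.05],[0,0,0],[0,0,0]],"delta_rot":[[0,0,0],[0,0,0],[0,0,0],[0,0,0],[0,0,0],[0,0,0],[0,0,0],[0,0,0]]}'

```

```text
time: 7.6
position: [0.5629, 0.1176, 0.1758]
tool_rot: [3.113, -0.423, 0.001]
ft_force: [-1.1, -0.5, 4.0]
grip_width: 0.008
```

```bash
python3 -m crank '{"dp":[[0,0,0.05],[0,0,0.05],[0,0,0.05],[0,0,0.05],[0,0,0],[0,0,0],[0,0,0],[0,0,0]],"delta_rot":[[0,0,0],[0,0,0],[0,0,0],[0,0,0],[0,0,0],[0,0,0],[0,0,0],[0,0,0]]}'

```

```text
time: 8.4
position: [0.5631, 0.1175, 0.175]
tool_rot: [3.112, -0.423, 0.002]
ft_force: [-4.6, -2.4, 12.4]
grip_width: 0.008
```

```bash
python3 -m crank '{"dp":[[0,0,-2],[0,0,-3],[0,2,-3],[0,2,-3],[0,2,-1.5],[0,0,0],[0,0,0],[0,0,0]],"delta_rot":[[0,0,0],[0,0,0],[0,0,0],[0,0,0],[0,0,0],[0,0,0],[0,0,0],[0,0,0]]}'
python3 - <<'E'
from h import *
st()
im,ci=snap('wrist','w3'); np.save('w3.npy',np.r_[ci['xyz'],ci['orientation']])
im,_=snap('side','s5');cv2.imwrite('pics/c9.png',cv2.resize(im[200:350,190:340],None,fx=4,fy=4,interpolation=cv2.INTER_CUBIC))
E
```

```text
time: 9.2
position: [0.5461, 0.0612, 0.2968]
tool_rot: [-3.113, 0.42, 0.003]
ft_force: [-0.4, -0.2, 0.2]
grip_width: 0.005
t 9.2 p [0.5461 0.0612 0.2968] F [-0.3921 -0.1927  0.2013] T [-0.0162 -0.0945 -0.0057] g 0.41129992003594357
[[ 0.9642 -0.2651 -0.002 ]
 [-0.2651 -0.9642  0.0009]
 [-0.0021 -0.0003 -1.    ]] j [ 0.5713  0.1497 -0.8059  1.5935  0.1073  1.4465 -0.5108]
```

View pics/w3.png

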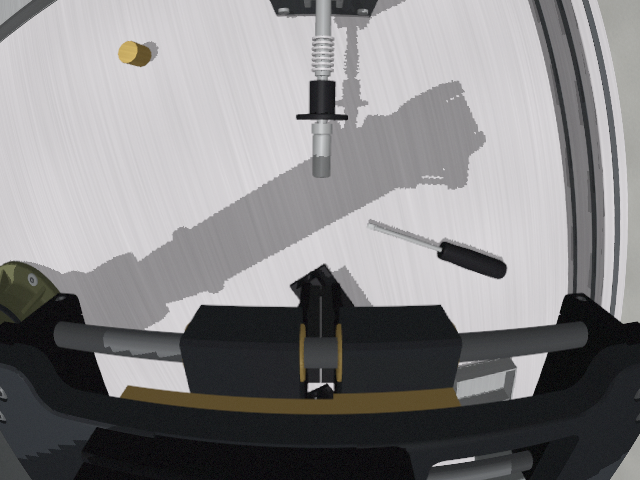

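View pics/c9.png

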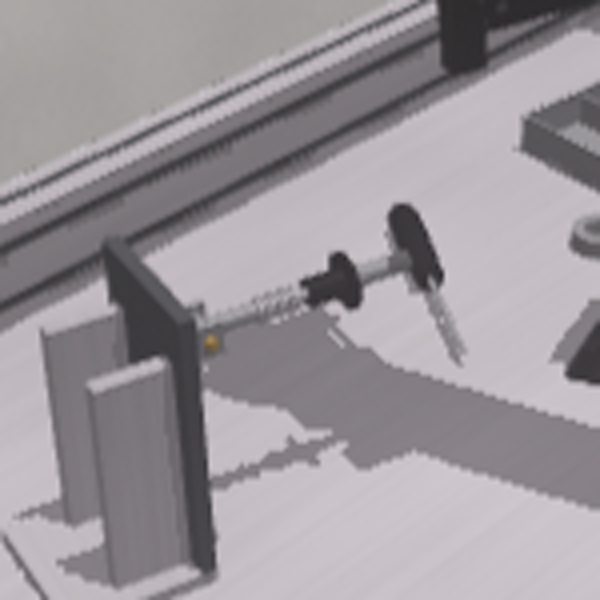

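```bash
python3 - <<'E'
from h import *
t=cv2.imread('pics/w3.png')
cv2.imwrite('pics/c10.png',cv2.resize(t[75:185,280:365],None,fx=5.4,fy=5.4,interpolation=cv2.INTER_CUBIC))
E
```

```text
(no output)
```

View pics/c10.png

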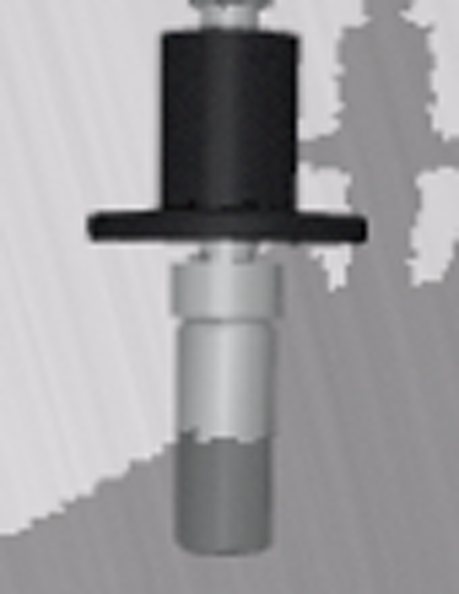

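```bash
python3 - <<'E'
from h import *
w=np.load('w3.npy'); ci=dict(ctrl.camera_info('wrist')); ci['xyz']=w[:3];ci['orientation']=w[3:]
P=lambda x,y:(280+x/5.4,75+y/5.4)
h=np.array([.5985,.245,.15])
f=np.array([-.272,-.962,0]);d=np.array([.962,-.272,0])
for n,x,y in(('barrel back',230,30),('flange',227,240),('headback',226,262),('headfront',226,320),('tip',224,553),('flL',88,226),('flR',366,226)):
    p=watz(ci,*P(x,y),.15); print(n,p,(p-h)@f,(p-h)@d)
a=watz(ci,*P(230,60),.15);b=watz(ci,*P(224,553),.15);v=b-a;print('axis yaw',np.degrees(np.arctan2(v[1],v[0])))
w=np.load('w2.npy');
t=cv2.imread('pics/top0.png')
E
```

```text
barrel back [0.5783 0.1749 0.15  ] 0.07289195039345689 -0.0003727086653876852
flange [0.5698 0.1456 0.15  ] 0.10343305224021355 -0.000581550211754191
headback [0.5688 0.1426 0.15  ] 0.10661592937621306 -0.0007008778016133326
headfront [0.5666 0.1345 0.15  ] 0.11500466410574509 -0.0006403852094346801
tip [0.5573 0.1018 0.15  ] 0.1489680743452771 -0.0006797219022311639
flL [0.5513 0.1529 0.15  ] 0.10140945532928725 -0.020364670908070592
flR [0.5894 0.1425 0.15  ] 0.10110447958021924 0.019175854021965366
axis yaw -106.05774366483607
```

```bash
python3 -m crank '{"dp":[[0.7,4.6,-0.4],[0.7,4.6,-0.4],[0.7,4.6,-0.4],[0.7,4.6,-0.4],[0.7,4.6,-0.4],[0.7,4.6,-0.4],[0.7,4.6,-0.4],[0.7,4.6,-0.4]],"delta_rot":[[0,0,0],[0,0,0],[0,0,0],[0,0,0],[0,0,0],[0,0,0],[0,0,0],[0,0,0]]}' 5 50
python3 -m crank '{"dp":[[0.2,4.4,0],[0,0,0],[0,0,0],[0,0,0],[0,0,0],[0,0,0],[0,0,0],[0,0,0]],"delta_rot":[[0,0,0],[0,0,-0.132],[0,0,-0.132],[0,0,-0.132],[0,0,-0.133],[0,0,0],[0,0,0],[0,0,0]]}'
python3 - <<'E'
from h import *
st()
im,ci=snap('wrist','w4'); np.save('w4.npy',np.r_[ci['xyz'],ci['orientation']])
E
```

```text
time: 10.1
position: [0.5025, -0.3106, 0.3294]
tool_rot: [-3.113, 0.42, 0.001]
ft_force: [0.7, 0.2, -0.1]
grip_width: 0.557
time: 10.9
position: [0.4929, -0.3523, 0.3298]
tool_rot: [-3.115, -0.403, 0.001]
ft_force: [-0.4, 0.3, 1.1]
grip_width: 0.573
t 10.9 p [ 0.4929 -0.3523  0.3298] F [-0.378   0.2751  1.055 ] T [-0.0337 -0.1729  0.0711] g 49.85376590280245
[[ 0.967   0.2546 -0.0004]
 [ 0.2546 -0.967   0.0004]
 [-0.0003 -0.0005 -1.    ]] j [ 1.0422  0.2447 -0.5692  1.4077  0.1309  1.5274  0.7383]
```

View pics/w4.png

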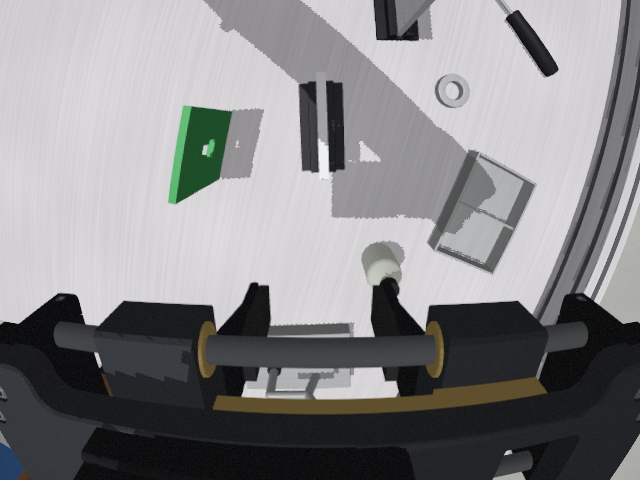

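```bash
python3 - <<'E'
from h import *
t=cv2.imread('pics/w4.png')
cv2.imwrite('pics/c11.png',cv2.resize(t[65:185,290:355],None,fx=5,fy=5,interpolation=cv2.INTER_CUBIC))
E
```

```text
(no output)
```

View pics/c11.png

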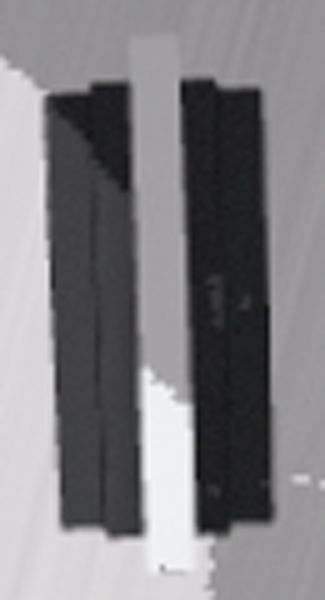

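```bash
python3 - <<'E'
from h import *
w=np.load('w4.npy'); ci=dict(ctrl.camera_info('wrist')); ci['xyz']=w[:3];ci['orientation']=w[3:]
P=lambda x,y:(290+x/5,65+y/5)
a=watz(ci,*P(155,37),.164);b=watz(ci,*P(169,570),.164);v=b-a;m=(a+b)/2
print(a,b,np.linalg.norm(v),m,'normal yaw',np.degrees(np.arctan2(v[1],v[0]))+90)
c=watz(ci,*P(131,300),.164)-watz(ci,*P(189,300),.164);print(np.linalg.norm(c))
todo([m[0],m[1],.142],np.degrees(np.arctan2(v[1],v[0]))+90)
E
```

```text
[ 0.46   -0.2288  0.164 ] [ 0.4849 -0.3146  0.164 ] 0.08936031604620245 [ 0.4725 -0.2717  0.164 ] normal yaw 16.23588210719491
0.009501656437641661
t 10.95 p [ 0.4929 -0.3524  0.3299] F [-0.4823  0.0101  0.1288] T [-0.0319 -0.1331  0.0111] g 50.22845889751772
[[ 0.967   0.255  -0.0003]
 [ 0.255  -0.967   0.0002]
 [-0.0002 -0.0003 -1.    ]] j [ 1.0423  0.2446 -0.5691  1.4077  0.1309  1.5274  0.7388]
dp cm [ 0.0842 -8.3197 18.7893]
rot [-0.0003  0.0002 -0.0256]
```

```bash
python3 -m crank '{"dp":[[0.09,-4.2,0],[0,-4.1,0],[0,0,4.5],[0,0,4.5],[0,0,4],[0,0,3],[0,0,2],[0,0,0.8]],"delta_rot":[[0,0,-0.026],[0,0,0],[0,0,0],[0,0,0],[0,0,0],[0,0,0],[0,0,0],[0,0,0]]}'
python3 - <<'E'
from h import *
todo([.4725,-.2717,.142],16.2)
im,ci=snap('wrist','w5')
E
```

```text
time: 11.75
position: [0.4701, -0.2717, 0.1399]
tool_rot: [-3.108, -0.445, 0.004]
ft_force: [0.3, 0.4, -0.5]
grip_width: 0.574
t 11.75 p [ 0.4701 -0.2717  0.1399] F [ 0.2602  0.4108 -0.5413] T [ 0.0285 -0.1088  0.0263] g 49.970448024075615
[[ 0.9599  0.2804 -0.003 ]
 [ 0.2804 -0.9599  0.002 ]
 [-0.0023 -0.0028 -1.    ]] j [ 1.0168  0.2211 -0.6036  1.8238  0.1366  1.142   0.6514]
dp cm [ 0.2349  0.0662 -0.2104]
rot [-0.0028  0.0023  0.0015]
```

View pics/w5.png

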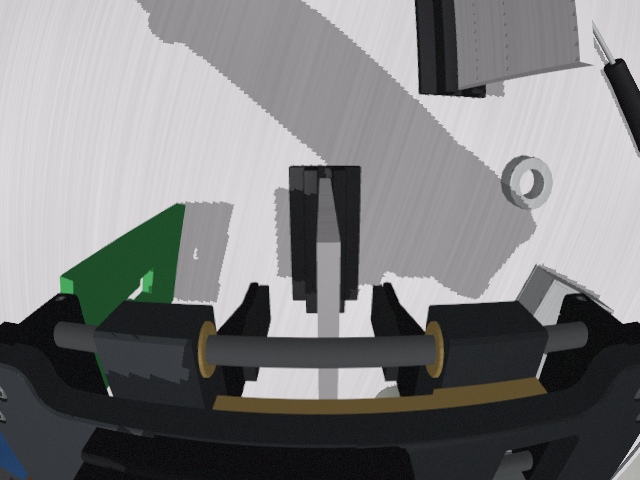

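```bash
python3 -m crank '{"dp":[[0.15,0,0],[0,0,0],[0,0,0],[0,0,0],[0,0,0],[0,0,0],[0,0,0],[0,0,0]],"delta_rot":[[0,0,0],[0,0,0],[0,0,0],[0,0,0],[0,0,0],[0,0,0],[0,0,0],[0,0,0]]}' 5 50
python3 - <<'E'
from h import *
todo([.4725,-.2717,.142],16.2)
E
python3 -m crank '{"dp":[[0,0,0],[0,0,0],[0,0,0],[0,0,0],[0,0,0],[0,0,0],[0,0,0],[0,0,0]],"delta_rot":[[0,0,0],[0,0,0],[0,0,0],[0,0,0],[0,0,0],[0,0,0],[0,0,0],[0,0,0]]}' 0 50
python3 - <<'E'
from h import *
st()
E
```

```text
time: 12.6
position: [0.4727, -0.2721, 0.1421]
tool_rot: [3.11, 0.446, -0.0]
ft_force: [0.5, 0.1, -0.7]
grip_width: 0.572
t 12.6 p [ 0.4727 -0.2721  0.1421] F [ 0.4722  0.1265 -0.6532] T [-0.0146 -0.1166 -0.0202] g 49.73359157609812
[[ 0.9597  0.2812 -0.    ]
 [ 0.2812 -0.9597 -0.0001]
 [-0.0001  0.0001 -1.    ]] j [ 1.0152  0.2216 -0.6046  1.8186  0.1378  1.1433  0.6497]
dp cm [-0.0131 -0.0417  0.0149]
rot [0.0001 0.0001 0.0023]
time: 13.4
position: [0.4728, -0.2721, 0.1421]
tool_rot: [3.11, 0.446, 0.0]
ft_force: [-0.2, 1.3, -0.1]
grip_width: 0.088
t 13.4 p [ 0.4728 -0.2721  0.1421] F [-0.1931  1.2853 -0.0708] T [ 0.0142 -0.1778  0.0178] g 7.633857776640082
[[ 0.9597  0.2812  0.0001]
 [ 0.2812 -0.9597 -0.0001]
 [ 0.0001  0.0001 -1.    ]] j [ 1.0151  0.2216 -0.6046  1.8185  0.1378  1.1432  0.6497]
```

```bash
python3 -m crank '{"dp":[[0,0,-1],[0,0,-2],[0,0,-3],[0,0,-3],[0,0,-3],[0,0,-3],[0,0,-3],[0,0,-2]],"delta_rot":[[0,0,0],[0,0,0],[0,0,0],[0,0,0],[0,0,0],[0,0,0],[0,0,0],[0,0,0]]}'
python3 - <<'E'
from h import *
st(); snap('wrist','w6')
im,_=snap('side','s6')
E
```

```text
time: 14.2
position: [0.4729, -0.272, 0.3449]
tool_rot: [3.108, 0.446, 0.002]
ft_force: [0.7, -0.1, -3.3]
grip_width: 0.087
t 14.2 p [ 0.4729 -0.272   0.3449] F [ 0.6746 -0.1424 -3.2969] T [-0.     -0.1765 -0.0133] g 7.571022714234846
[[ 0.9596  0.2813  0.0014]
 [ 0.2813 -0.9596 -0.0015]
 [ 0.001   0.0019 -1.    ]] j [ 1.0394  0.1012 -0.6114  1.5265  0.0588  1.5303  0.7133]
```

View pics/s6.png

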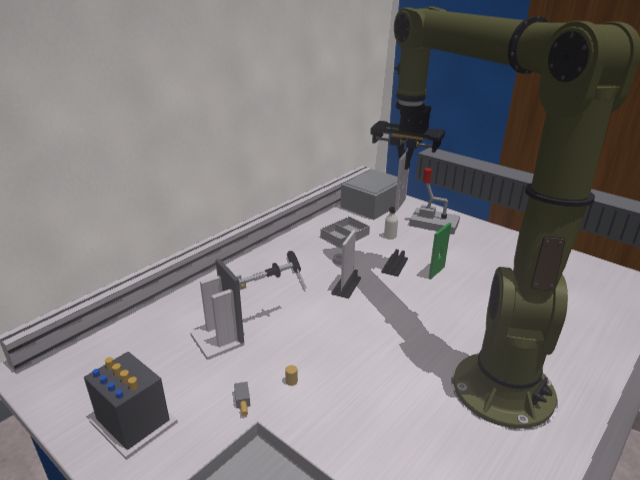

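Plate lifted (2.6 N weight shows), hook still level. Carrying it over.

```bash
python3 -m crank '{"dp":[[1,-1.9,0],[2.1,-3.8,0],[2.2,-4,0],[2.2,-4,0],[2.2,-4,0],[2.2,-4,0],[2.2,-4,0],[1.1,-2,0]],"delta_rot":[[0,0,0],[0,0,0],[0,0,0],[0,0,0],[0,0,0],[0,0,0],[0,0,0],[0,0,0]]}'
python3 -m crank '{"dp":[[0,0,0],[0,0,0],[0,0,0],[0,0,0],[0,0,0],[0,0,0],[0,0,0],[0,0,0]],"delta_rot":[[0,0,-0.12],[0,0,-0.13],[0,0,-0.13],[0,0,-0.13],[0,0,-0.13],[0,0,-0.13],[0,0,-0.13],[0,0,-0.1]]}'
python3 - <<'E'
from h import *
todo([.5448,.059,.217],74)
E
```

```text
time: 15.1
position: [0.5398, 0.042, 0.3409]
tool_rot: [-3.106, -0.456, 0.002]
ft_force: [0.4, 0.2, -1.5]
grip_width: 0.089
time: 15.9
position: [0.5399, 0.0364, 0.3405]
tool_rot: [-2.509, -1.888, 0.004]
ft_force: [0.5, -0.4, -3.6]
grip_width: 0.09
t 15.9 p [0.5399 0.0364 0.3405] F [ 0.5014 -0.3834 -3.6394] T [ 0.0517 -0.1847  0.0022] g 7.843029766795848
[[ 0.2772  0.9608 -0.0028]
 [ 0.9608 -0.2772 -0.0002]
 [-0.001  -0.0026 -1.    ]] j [ 0.7636  0.1408 -0.9672  1.5323  0.1155  1.5321  1.0862]
dp cm [ 2.3242 -0.1208 12.3473]
rot [-0.0026  0.001  -0.0016]
```

```bash
python3 -m crank '{"dp":[[0,-0.12,2],[0,0,3],[0,0,3],[0,0,2.5],[0,0,1.3],[0,0,0.5],[0,0,0],[0,0,0]],"delta_rot":[[0,0,0],[0,0,0],[0,0,0],[0,0,0],[0,0,0],[0,0,0],[0,0,0],[0,0,0]]}'
python3 - <<'E'
from h import *
todo([.5448,.059,.217],74)
im,ci=snap('wrist','w7'); np.save('w7.npy',np.r_[ci['xyz'],ci['orientation']])
im,_=snap('side','s7'); cv2.imwrite('pics/c12.png',cv2.resize(im[180:350,190:390],None,fx=4,fy=4,interpolation=cv2.INTER_CUBIC)[:600])
E
```

```text
time: 16.7
position: [0.5403, 0.037, 0.2202]
tool_rot: [2.514, 1.882, 0.002]
ft_force: [0.1, 0.0, -1.7]
grip_width: 0.087
t 16.7 p [0.5403 0.037  0.2202] F [ 0.0975  0.0302 -1.7048] T [ 0.0516 -0.1453 -0.0356] g 7.594450934068311
[[ 0.2819  0.9594  0.0016]
 [ 0.9594 -0.2819 -0.    ]
 [ 0.0004  0.0016 -1.    ]] j [ 0.7435  0.201  -0.9573  1.7266  0.1706  1.3004  1.0351]
dp cm [ 2.2375 -0.1857  0.3174]
rot [ 0.0016 -0.0004 -0.0065]
```

View pics/w7.png

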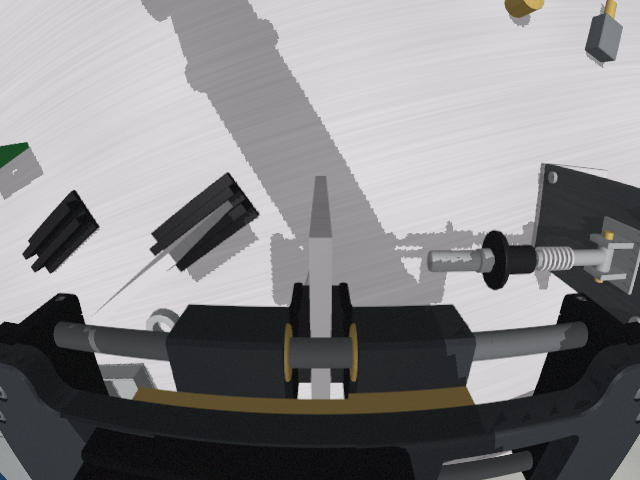

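View pics/c12.png

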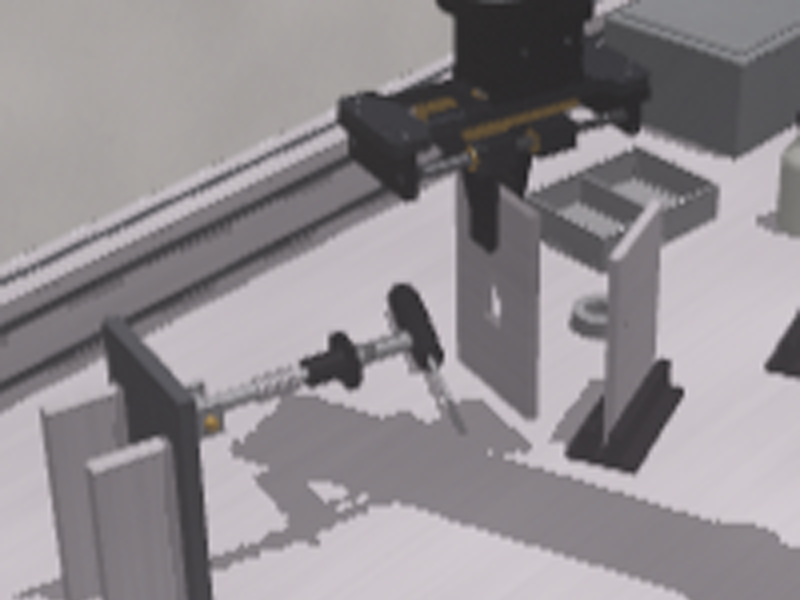

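```bash
python3 - <<'E'
from h import *
t=cv2.imread('pics/w7.png')
cv2.imwrite('pics/c13.png',cv2.resize(t[215:305,420:560],None,fx=5.7,fy=5.7,interpolation=cv2.INTER_CUBIC))
E
```

```text
(no output)
```

View pics/c13.png

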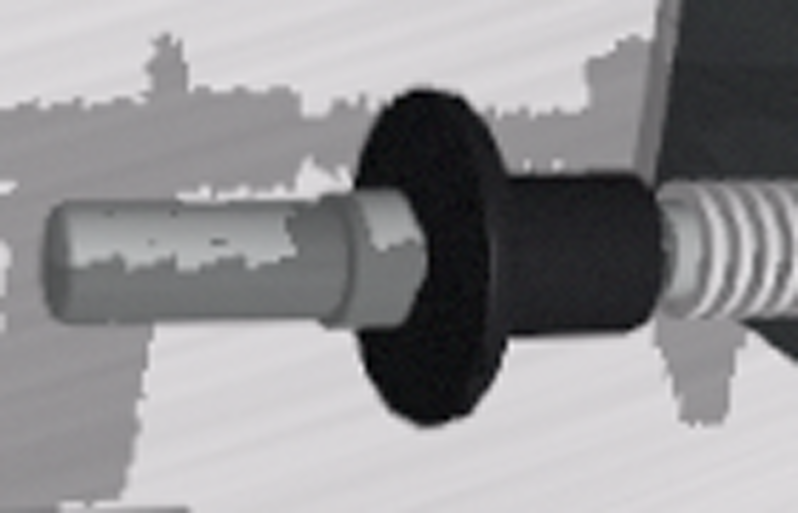

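```bash
python3 - <<'E'
from h import *
w=np.load('w7.npy'); ci=dict(ctrl.camera_info('wrist')); ci['xyz']=w[:3];ci['orientation']=w[3:]
P=lambda x,y:(420+x/5.7,215+y/5.7)
s,M=st()
for n,x,y in(('tip',55,262),('head',375,258),('barrel',590,254)):
    p=watz(ci,*P(x,y),.149); print(n,p,M.T@(p-s['position']))
print('plate top edge in image:')
for dy in(-45,45):
  for dx in(-4,4):
    print(wproj(ci,s['position']+M@np.array([dx,dy,-22.])*1e-3), wproj(ci,s['position']+M@np.array([dx,dy,134.])*1e-3))
E
```

```text
t 16.8 p [0.5403 0.037  0.2203] F [ 0.5217 -0.3243 -2.9316] T [ 0.127  -0.1896 -0.062 ] g 7.861363597561189
[[ 0.282   0.9594  0.002 ]
 [ 0.9594 -0.282  -0.0002]
 [ 0.0003  0.002  -1.    ]] j [ 0.7436  0.2007 -0.9573  1.7265  0.1706  1.3003  1.0351]
tip [0.5578 0.1035 0.149 ] [ 0.0687 -0.0021  0.0713]
head [0.5692 0.1419 0.149 ] [ 0.1087 -0.002   0.0714]
barrel [0.5778 0.1708 0.149 ] [ 0.139  -0.002   0.0714]
plate top edge in image:
[311.3134 242.4116] [316.2368 178.0567]
[334.5975 242.4041] [326.8971 178.0572]
[313.6302 429.3807] [316.6297 287.815 ]
[331.1256 429.3472] [326.3684 287.8098]
```

```bash
python3 - <<'E'
from h import *
t=cv2.imread('pics/w7.png')
cv2.imwrite('pics/c14.png',cv2.resize(t[165:305,280:360],None,fx=4.2,fy=4.2,interpolation=cv2.INTER_CUBIC))
E
```

```text
(no output)
```

View pics/c14.png

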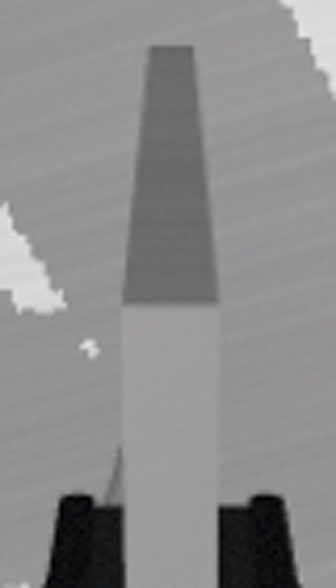

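```bash
python3 - <<'E'
from h import *
from scipy.optimize import least_squares
w=np.load('w7.npy'); ci=dict(ctrl.camera_info('wrist')); ci['xyz']=w[:3];ci['orientation']=w[3:]
s,M=st(); p0=s['position']
def pts(dy,dz,roll):
    c,sn=np.cos(roll),np.sin(roll); o=[]
    for zz in(-22.,134.):
        y=-45;  o.append(wproj(ci,p0+M@np.array([0,y*c-zz*sn+dy,y*sn+zz*c+dz])*1e-3)[1])
    return np.array(o)
obs=np.array([237.1,176.0])
print(least_squares(lambda q:pts(q[0],q[1],0)-obs,[0,0]).x, least_squares(lambda q:pts(q[0],0,q[1])-obs,[0,0]).x)
print(pts(-1,0,0)-pts(0,0,0),pts(0,1,0)-pts(0,0,0))
# w6 edge check printed from image
E
```

```text
t 16.8 p [0.5403 0.037  0.2203] F [ 0.5217 -0.3243 -2.9316] T [ 0.127  -0.1896 -0.062 ] g 7.861363597561189
[[ 0.282   0.9594  0.002 ]
 [ 0.9594 -0.282  -0.0002]
 [ 0.0003  0.002  -1.    ]] j [ 0.7436  0.2007 -0.9573  1.7265  0.1706  1.3003  1.0351]
[-1.2877  2.0053] [-1.8327 -0.0021]
[-2.7753 -1.3139] [-0.8943 -0.1864]
```

```bash
python3 - <<'E'
from h import *
t=cv2.imread('pics/w5.png'); u=cv2.imread('pics/w6.png')
cv2.imwrite('pics/c15.png',np.hstack([cv2.resize(x[155:305,280:370],None,fx=4,fy=4,interpolation=cv2.INTER_CUBIC) for x in(t,u)]))
E
```

```text
(no output)
```

View pics/c15.png

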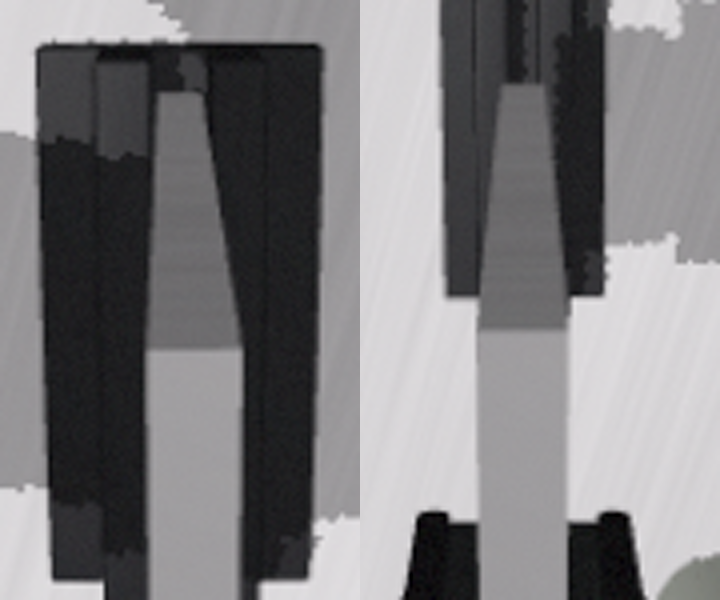

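```bash
python3 -m crank '{"dp":[[0,-0.1,0.27],[1,0,0],[1,0,0],[1,0,0],[1,0,0],[0.5,0,0],[0,0,0],[0,0,0]],"delta_rot":[[0,0,-0.006],[0,0,0],[0,0,0],[0,0,0],[0,0,0],[0,0,0],[0,0,0],[0,0,0]]}'
python3 - <<'E'
from h import *
s,M=st()
p=np.array([.5688,.1426,.1495]);print('headback rel',M.T@(p-s['position']))
im,ci=snap('wrist','w8'); np.save('w8.npy',np.r_[ci['xyz'],ci['orientation']])
im,_=snap('side','s8'); cv2.imwrite('pics/c16.png',cv2.resize(im[200:310,220:350],None,fx=5.4,fy=5.4,interpolation=cv2.INTER_CUBIC)[:600])
E
```

```text
time: 17.6
position: [0.551, 0.0803, 0.2163]
tool_rot: [2.509, 1.89, -0.001]
ft_force: [-0.1, 0.1, -2.9]
grip_width: 0.091
t 17.6 p [0.551  0.0803 0.2163] F [-0.0886  0.1101 -2.9134] T [ 0.0454 -0.1783  0.0192] g 7.9150966464165045
[[ 0.2759  0.9612 -0.0004]
 [ 0.9612 -0.2759 -0.0003]
 [-0.0004 -0.0003 -1.    ]] j [ 0.6512  0.2552 -0.9694  1.6945  0.2175  1.3072  0.9309]
headback rel [ 0.0648 -0.0001  0.0668]
```

View pics/c16.png

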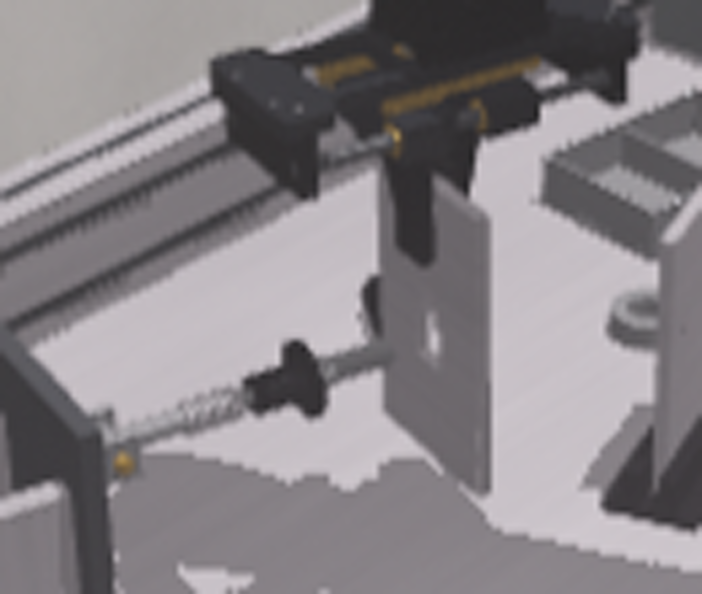

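View pics/w8.png

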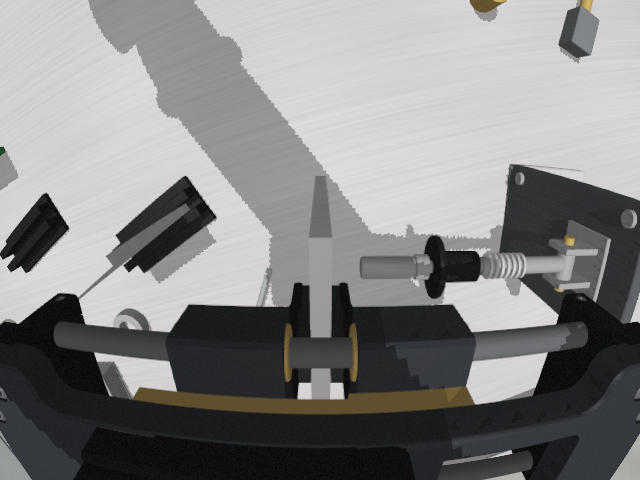

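```bash
python3 - <<'E'
from h import *
w=np.load('w8.npy'); ci=dict(ctrl.camera_info('wrist')); ci['xyz']=w[:3];ci['orientation']=w[3:]
s,M=st()
t=cv2.imread('pics/w8.png'); cv2.imwrite('pics/c17.png',cv2.resize(t[225:305,350:490],None,fx=5.7,fy=5.7,interpolation=cv2.INTER_CUBIC))
for r in (.108,.125,.148):
    p=np.array([.5688,.1426,.1495])+np.array([-.2756,-.9613,0])*(r-.1066); q=(wproj(ci,p)-[350,225])*5.7; print(r,q, ((wproj(ci,p+[0.0096,-.00276,0])-[350,225])*5.7-q)/10)
E
```

```text
t 17.7 p [0.551  0.0797 0.2163] F [ 0.108   0.1803 -2.5021] T [ 0.0608 -0.1835  0.0011] g 7.691178580583273
[[ 0.2769  0.9609 -0.0003]
 [ 0.9609 -0.2769 -0.0006]
 [-0.0006 -0.0001 -1.    ]] j [ 0.652   0.2548 -0.9691  1.6947  0.2174  1.307   0.9309]
0.108 [417.9915 236.1377] [-0.8742  8.3256]
0.125 [268.0272 237.9931] [-0.6663  8.4145]
0.148 [ 58.1716 239.7068] [-0.3536  8.4942]
```

View pics/c17.png

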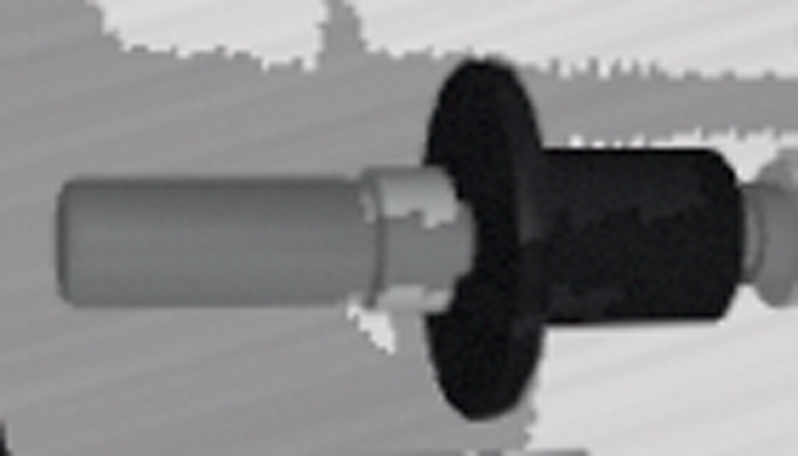

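```bash
python3 -m crank '{"dp":[[0.4,0.09,-0.1],[0.5,0,0],[0.5,0,0],[0.5,0,0],[0.4,0,0],[0.3,0,0],[0,0,0],[0,0,0]],"delta_rot":[[0,0,0],[0,0,0],[0,0,0],[0,0,0],[0,0,0],[0,0,0],[0,0,0],[0,0,0]]}'
python3 - <<'E'
from h import *
s,M=st()
p=np.array([.5688,.1426,.1495]);print('headback rel',M.T@(p-s['position']))
im,ci=snap('wrist','w9')
cv2.imwrite('pics/c18.png',im[160:310,240:440].repeat(3,0).repeat(3,1))
E
```

```text
time: 18.5
position: [0.5591, 0.1051, 0.2174]
tool_rot: [2.509, 1.89, -0.0]
ft_force: [-1.0, -0.3, -2.5]
grip_width: 0.087
t 18.5 p [0.5591 0.1051 0.2174] F [-1.0362 -0.2796 -2.4637] T [ 0.0521 -0.1554  0.035 ] g 7.544466233627517
[[ 0.2761  0.9611 -0.0001]
 [ 0.9611 -0.2761 -0.0003]
 [-0.0003 -0.0001 -1.    ]] j [ 0.5936  0.2891 -0.971   1.6647  0.2457  1.3182  0.8709]
headback rel [ 0.0388 -0.001   0.0678]
```

View pics/c18.png

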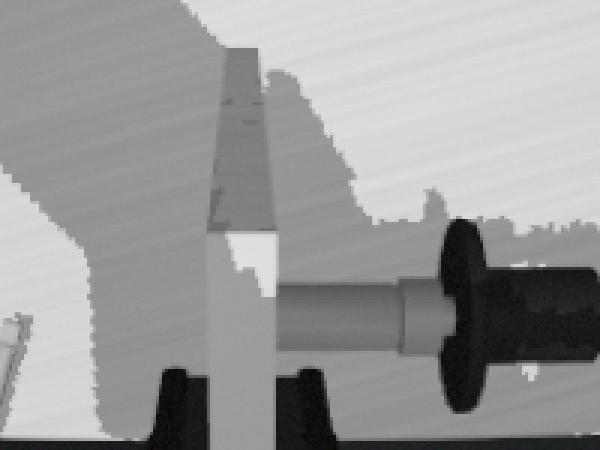

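```bash
python3 -m crank '{"dp":[[0.4,0,0],[0.5,0,0],[0.5,0,0],[0.4,0,0],[0.2,0,0],[0.2,0,0],[0,0,0],[0,0,0]],"delta_rot":[[0,0,0],[0,0,0],[0,0,0],[0,0,0],[0,0,0],[0,0,0],[0,0,0],[0,0,0]]}'
python3 -m crank '{"dp":[[0.15,0,0],[0.15,0,0],[0.15,0,0],[0.15,0,0],[0.15,0,0],[0.15,0,0],[0,0,0],[0,0,0]],"delta_rot":[[0,0,0],[0,0,0],[0,0,0],[0,0,0],[0,0,0],[0,0,0],[0,0,0],[0,0,0]]}'
python3 - <<'E'
from h import *
s,M=st()
p=np.array([.5688,.1426,.1495]);print('headback rel',M.T@(p-s['position']),'Ftool',M.T@s['ft_force'])
im,ci=snap('wrist','w10')
cv2.imwrite('pics/c18.png',im[160:310,240:440].repeat(3,0).repeat(3,1))
E
```

```text
time: 19.35
position: [0.5652, 0.1262, 0.2174]
tool_rot: [2.509, 1.89, -0.0]
ft_force: [0.8, -0.0, -2.7]
grip_width: 0.088
time: 20.15
position: [0.5677, 0.1349, 0.2174]
tool_rot: [2.509, 1.89, -0.0]
ft_force: [-0.5, 0.9, -3.0]
grip_width: 0.085
t 20.15 p [0.5677 0.1349 0.2174] F [-0.5226  0.8936 -2.9585] T [ 0.1153 -0.1789  0.0103] g 7.424517255096997
[[ 0.276   0.9612 -0.    ]
 [ 0.9612 -0.276  -0.0001]
 [-0.0002 -0.     -1.    ]] j [ 0.5232  0.3293 -0.9695  1.6296  0.2783  1.3303  0.803 ]
headback rel [ 0.0077 -0.001   0.0679] Ftool [ 0.7151 -0.7489  2.9584]
```

View pics/c18.png

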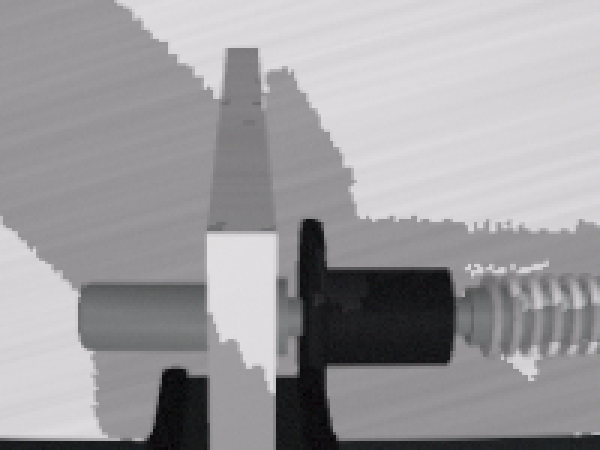

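```bash
python3 -m crank '{"dp":[[0.15,0,0],[0.15,0,0],[0.15,0,0],[0.15,0,0],[0,0,0],[0,0,0],[0,0,0],[0,0,0]],"delta_rot":[[0,0,0],[0,0,0],[0,0,0],[0,0,0],[0,0,0],[0,0,0],[0,0,0],[0,0,0]]}'
python3 -c "
from h import *
s,M=st()
p=np.array([.5688,.1426,.1495]);print('hb',M.T@(p-s['position']),'Ft',M.T@s['ft_force'])"
python3 -m crank '{"dp":[[0.1,0,0],[0.1,0,0],[0,0,0],[0,0,0],[0,0,0],[0,0,0],[0,0,0],[0,0,0]],"delta_rot":[[0,0,0],[0,0,0],[0,0,0],[0,0,0],[0,0,0],[0,0,0],[0,0,0],[0,0,0]]}'
python3 -c "
from h import *
s,M=st()
p=np.array([.5688,.1426,.1495]);print('hb',M.T@(p-s['position']),'Ft',M.T@s['ft_force'])"

```

```text
time: 21.0
position: [0.5694, 0.1406, 0.2174]
tool_rot: [2.51, 1.89, -0.0]
ft_force: [0.4, -0.4, -2.5]
grip_width: 0.086
t 21.0 p [0.5694 0.1406 0.2174] F [ 0.4282 -0.359  -2.4895] T [ 0.0735 -0.1568 -0.0434] g 7.4840851714563446
[[ 0.2763  0.9611  0.    ]
 [ 0.9611 -0.2763 -0.0001]
 [-0.0001  0.0001 -1.    ]] j [ 0.5096  0.3371 -0.9687  1.6224  0.2845  1.3328  0.7903]
hb [ 0.0018 -0.0011  0.0679] Ft [-0.2264  0.5105  2.4896]
time: 21.8
position: [0.5699, 0.1426, 0.2174]
tool_rot: [2.509, 1.89, 0.0]
ft_force: [0.2, -0.0, -3.2]
grip_width: 0.087
t 21.8 p [0.5699 0.1426 0.2174] F [ 0.1875 -0.0167 -3.1936] T [-0.0353 -0.1823 -0.0149] g 7.535389905291928
[[ 0.2761  0.9611  0.0001]
 [ 0.9611 -0.2761 -0.0001]
 [-0.0001  0.0001 -1.    ]] j [ 0.5049  0.3398 -0.9685  1.6199  0.2866  1.3337  0.7861]
hb [-0.0003 -0.0011  0.0679] Ft [0.0359 0.1845 3.1936]
```

```bash
for i in 1; do python3 -m crank '{"dp":[[0.05,0,0],[0.05,0,0],[0.05,0,0],[0.05,0,0],[0,0,0],[0,0,0],[0,0,0],[0,0,0]],"delta_rot":[[0,0,0],[0,0,0],[0,0,0],[0,0,0],[0,0,0],[0,0,0],[0,0,0],[0,0,0]]}'; done
python3 -c "
from h import *
s,M=st()
p=np.array([.5688,.1426,.1495]);print('hb',M.T@(p-s['position']),'Ft',M.T@s['ft_force'])
im,ci=snap('wrist','w11')
s=ctrl.get_state();print('Ft',M.T@s['ft_force'],s['torque'])
cv2.imwrite('pics/c19.png',im[160:310,240:440].repeat(3,0).repeat(3,1))
"
```

```text
time: 22.6
position: [0.5704, 0.1444, 0.2174]
tool_rot: [2.509, 1.89, -0.0]
ft_force: [-1.3, -2.0, -1.8]
grip_width: 0.089
t 22.6 p [0.5704 0.1444 0.2174] F [-1.2541 -2.0461 -1.8498] T [-0.5422  0.0497  0.0104] g 7.750169566293461
[[ 0.2762  0.9611 -0.    ]
 [ 0.9611 -0.2762 -0.0003]
 [-0.0003  0.     -1.    ]] j [ 0.5003  0.3424 -0.9681  1.6175  0.2887  1.3347  0.782 ]
hb [-0.0022 -0.0011  0.0679] Ft [-2.3124 -0.6402  1.8504]
Ft [-3.1812 -0.3207  1.8102] [-0.4867  0.0798 -0.0378]
```

View pics/c19.png

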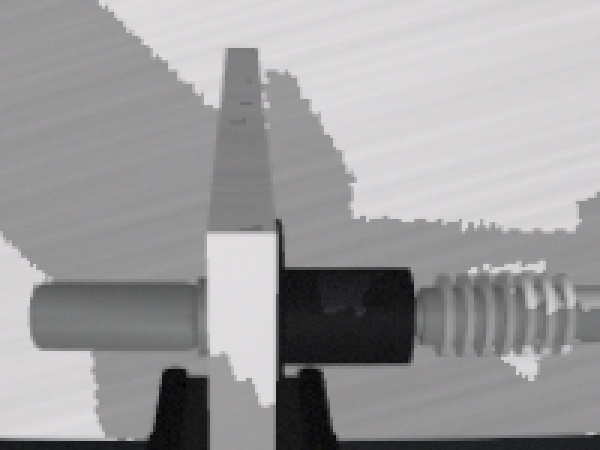

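```bash
python3 -m crank '{"dp":[[0.05,0,0],[0.05,0,0],[0.05,0,0],[0.05,0,0],[0.05,0,0],[0.05,0,0],[0,0,0],[0,0,0]],"delta_rot":[[0,0,0],[0,0,0],[0,0,0],[0,0,0],[0,0,0],[0,0,0],[0,0,0],[0,0,0]]}'
python3 -c "
from h import *
s,M=st()
p=np.array([.5688,.1426,.1495]);print('hb',M.T@(p-s['position']),'Ft',M.T@s['ft_force'])"

```

```text
time: 23.45
position: [0.5712, 0.1472, 0.2174]
tool_rot: [2.509, 1.89, -0.0]
ft_force: [-0.6, -4.1, -0.7]
grip_width: 0.085
t 23.45 p [0.5712 0.1472 0.2174] F [-0.6281 -4.1129 -0.6641] T [-0.7794  0.1296  0.0289] g 7.416936341676913
[[ 0.2762  0.9611 -0.0001]
 [ 0.9611 -0.2762 -0.0004]
 [-0.0004  0.     -1.    ]] j [ 0.4933  0.3464 -0.9676  1.6138  0.2919  1.3361  0.7758]
hb [-0.0051 -0.0011  0.0679] Ft [-4.1261  0.5321  0.6658]
```

```bash
python3 -m crank '{"dp":[[0.03,0,0],[0.03,0,0],[0,0,0],[0,0,0],[0,0,0],[0,0,0],[0,0,0],[0,0,0]],"delta_rot":[[0,0,0],[0,0,0],[0,0,0],[0,0,0],[0,0,0],[0,0,0],[0,0,0],[0,0,0]]}'
python3 -c "
from h import *
s,M=st()
p=np.array([.5688,.1426,.1495]);print('hb',M.T@(p-s['position']),'Ft',M.T@s['ft_force'])
im,ci=snap('wrist','w12')
s=ctrl.get_state();print('Ft',M.T@s['ft_force'],s['torque'])
cv2.imwrite('pics/c20.png',im[160:310,240:440].repeat(3,0).repeat(3,1))
"
```

```text
time: 24.25
position: [0.5714, 0.1479, 0.2174]
tool_rot: [2.509, 1.89, -0.0]
ft_force: [-0.8, -4.2, -1.7]
grip_width: 0.091
t 24.25 p [0.5714 0.1479 0.2174] F [-0.7714 -4.158  -1.6718] T [-0.8226  0.0873 -0.0389] g 7.8790659936303475
[[ 0.2762  0.9611 -0.    ]
 [ 0.9611 -0.2762 -0.0002]
 [-0.0002  0.     -1.    ]] j [ 0.492   0.3472 -0.9675  1.6131  0.2924  1.3361  0.7745]
hb [-0.0058 -0.0011  0.0679] Ft [-4.2091  0.407   1.6725]
Ft [-3.7693  0.0552  1.4235] [-0.927  0.086 -0.048]
```

View pics/c20.png

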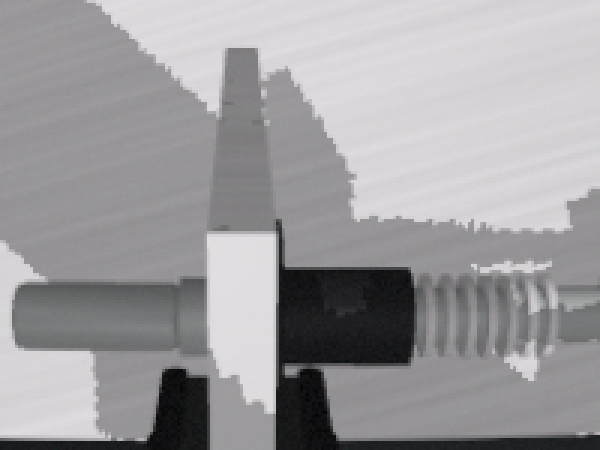

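```bash
python3 -m crank '{"dp":[[0.02,0,0],[0.02,0,0],[0,0,0],[0,0,0],[0,0,0],[0,0,0],[0,0,0],[0,0,0]],"delta_rot":[[0,0,0],[0,0,0],[0,0,0],[0,0,0],[0,0,0],[0,0,0],[0,0,0],[0,0,0]]}'
python3 -c "
from h import *
s,M=st()
p=np.array([.5688,.1426,.1495]);print('hb',M.T@(p-s['position']),'Ft',M.T@s['ft_force'])"
python3 -m crank '{"dp":[[0.02,0,0],[0.02,0,0],[0,0,0],[0,0,0],[0,0,0],[0,0,0],[0,0,0],[0,0,0]],"delta_rot":[[0,0,0],[0,0,0],[0,0,0],[0,0,0],[0,0,0],[0,0,0],[0,0,0],[0,0,0]]}'
python3 -c "
from h import *
s,M=st()
p=np.array([.5688,.1426,.1495]);print('hb',M.T@(p-s['position']),'Ft',M.T@s['ft_force'])"

```

```text
time: 25.1
position: [0.5715, 0.1483, 0.2174]
tool_rot: [2.509, 1.89, -0.0]
ft_force: [-2.0, -4.9, -1.0]
grip_width: 0.088
t 25.1 p [0.5715 0.1483 0.2174] F [-2.0316 -4.8976 -1.0296] T [-0.9554  0.0895 -0.0329] g 7.667919581452125
[[ 0.2762  0.9611 -0.    ]
 [ 0.9611 -0.2762 -0.0001]
 [-0.0001 -0.     -1.    ]] j [ 0.491   0.3477 -0.9675  1.6126  0.2927  1.3363  0.7737]
hb [-0.0063 -0.001   0.0679] Ft [-5.2681 -0.5998  1.0302]
time: 25.9
position: [0.5716, 0.1488, 0.2174]
tool_rot: [2.509, 1.89, -0.0]
ft_force: [-1.2, -4.2, -2.1]
grip_width: 0.09
t 25.9 p [0.5716 0.1488 0.2174] F [-1.2291 -4.2443 -2.1147] T [-0.9634  0.1306 -0.0038] g 7.872471246574096
[[ 0.2761  0.9611 -0.    ]
 [ 0.9611 -0.2761 -0.0001]
 [-0.0001  0.     -1.    ]] j [ 0.4901  0.3483 -0.9674  1.612   0.2931  1.3365  0.7729]
hb [-0.0067 -0.001   0.0679] Ft [-4.4185 -0.0094  2.1151]
```

```bash
python3 -m crank '{"dp":[[0.02,0,0],[0.02,0,0],[0,0,0],[0,0,0],[0,0,0],[0,0,0],[0,0,0],[0,0,0]],"delta_rot":[[0,0,0],[0,0,0],[0,0,0],[0,0,0],[0,0,0],[0,0,0],[0,0,0],[0,0,0]]}'
python3 -c "
from h import *
s,M=st()
p=np.array([.5688,.1426,.1495]);print('hb',M.T@(p-s['position']),'Ft',M.T@s['ft_force'])"

```

```text
time: 26.7
position: [0.5718, 0.1491, 0.2174]
tool_rot: [2.509, 1.89, -0.0]
ft_force: [-1.0, -4.2, -1.7]
grip_width: 0.088
t 26.7 p [0.5718 0.1491 0.2174] F [-1.006  -4.1578 -1.6759] T [-1.0877  0.0856 -0.0428] g 7.642533304722221
[[ 0.2762  0.9611 -0.    ]
 [ 0.9611 -0.2762 -0.0001]
 [-0.0001  0.     -1.    ]] j [ 0.4892  0.3488 -0.9674  1.6115  0.2936  1.3367  0.7721]
hb [-0.0071 -0.001   0.0679] Ft [-4.2737  0.1816  1.6764]
```

```bash
python3 -m crank '{"dp":[[0.02,0,0],[0.02,0,0],[0,0,0],[0,0,0],[0,0,0],[0,0,0],[0,0,0],[0,0,0]],"delta_rot":[[0,0,0],[0,0,0],[0,0,0],[0,0,0],[0,0,0],[0,0,0],[0,0,0],[0,0,0]]}'
python3 -c "
from h import *
s,M=st()
p=np.array([.5688,.1426,.1495]);print('hb',M.T@(p-s['position']),'Ft',M.T@s['ft_force'])
im,ci=snap('wrist','w13')
s=ctrl.get_state();print('Ft',M.T@s['ft_force'],s['torque'])
cv2.imwrite('pics/c21.png',cv2.resize(im[210:290,230:390],None,fx=5,fy=5,interpolation=cv2.INTER_CUBIC))
"
```

```text
time: 27.5
position: [0.5718, 0.1495, 0.2174]
tool_rot: [2.509, 1.89, -0.0]
ft_force: [-1.4, -4.9, -1.8]
grip_width: 0.088
t 27.5 p [0.5718 0.1495 0.2174] F [-1.3842 -4.8807 -1.8006] T [-1.1719  0.0775 -0.0296] g 7.660553614528883
[[ 0.2762  0.9611 -0.0001]
 [ 0.9611 -0.2762 -0.0001]
 [-0.0002 -0.0001 -1.    ]] j [ 0.4882  0.3493 -0.9673  1.6111  0.294   1.3369  0.7713]
hb [-0.0075 -0.001   0.0679] Ft [-5.0728  0.0177  1.8014]
Ft [-4.6769 -0.28    2.2237] [-1.1909  0.1054 -0.0113]
```

View pics/c21.png

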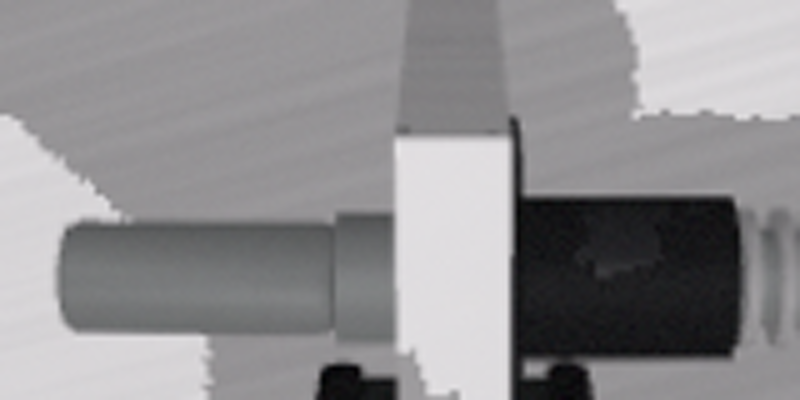

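```bash
python3 -m crank '{"dp":[[-0.03,0,0],[0,0,0.1],[0,0,0.1],[0,0,0.1],[0,0,0.1],[0,0,0.1],[0,0,0],[0,0,0]],"delta_rot":[[0,0,0],[0,0,0],[0,0,0],[0,0,0],[0,0,0],[0,0,0],[0,0,0],[0,0,0]]}'
python3 -c "
from h import *
s,M=st()
p=np.array([.5688,.1426,.1495]);print('hb',M.T@(p-s['position']),'Ft',M.T@s['ft_force'])
im,ci=snap('wrist','w14')
s=ctrl.get_state();print('Ft',M.T@s['ft_force'],s['torque'])
cv2.imwrite('pics/c22.png',cv2.resize(im[160:290,230:390],None,fx=5,fy=4.6,interpolation=cv2.INTER_CUBIC))
"
```

```text
time: 28.35
position: [0.5718, 0.1492, 0.2122]
tool_rot: [2.509, 1.89, -0.0]
ft_force: [-1.3, -3.9, -1.5]
grip_width: 0.09
t 28.35 p [0.5718 0.1492 0.2122] F [-1.2657 -3.854  -1.5013] T [-1.0854  0.0828 -0.0366] g 7.839856079380722
[[ 0.2762  0.9611 -0.0002]
 [ 0.9611 -0.2762 -0.0001]
 [-0.0002 -0.0001 -1.    ]] j [ 0.4875  0.3528 -0.9656  1.6182  0.2971  1.3278  0.7694]
hb [-0.0071 -0.001   0.0627] Ft [-4.0534 -0.1519  1.5021]
Ft [-4.5669  0.6121  1.4837] [-1.0429  0.0149  0.0111]
```

View pics/c22.png

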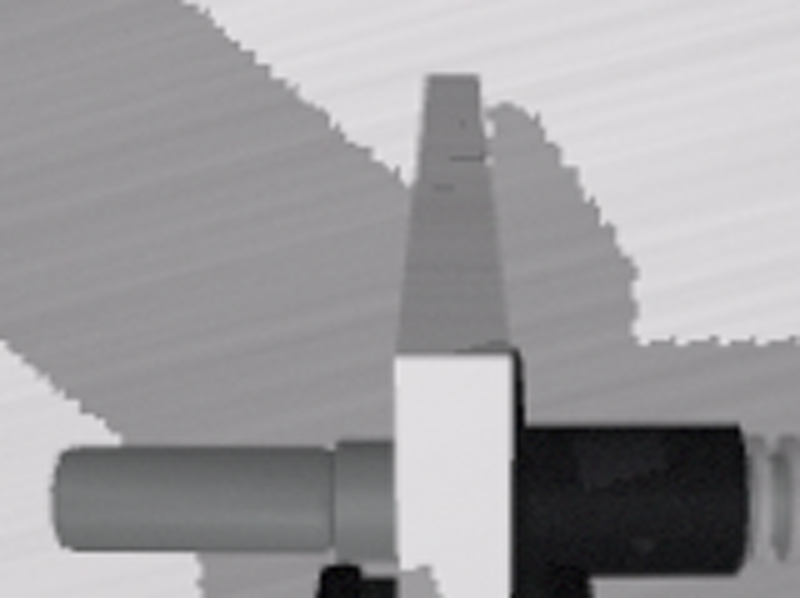

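```bash
python3 -m crank '{"dp":[[0,0,0.1],[0,0,0.1],[0,0,0.1],[0,0,0.1],[0,0,0.1],[0,0,0.1],[0,0,0],[0,0,0]],"delta_rot":[[0,0,0],[0,0,0],[0,0,0],[0,0,0],[0,0,0],[0,0,0],[0,0,0],[0,0,0]]}'
python3 -c "
from h import *
s,M=st();print('Ft',M.T@s['ft_force'])"
python3 -m crank '{"dp":[[0,0,0.15],[0,0,0.15],[0,0,0.15],[0,0,0.15],[0,0,0.15],[0,0,0.15],[0,0,0],[0,0,0]],"delta_rot":[[0,0,0],[0,0,0],[0,0,0],[0,0,0],[0,0,0],[0,0,0],[0,0,0],[0,0,0]]}'
python3 -c "
from h import *
s,M=st();print('Ft',M.T@s['ft_force'])"
```

```text
time: 29.2
position: [0.5717, 0.1492, 0.2062]
tool_rot: [-2.509, -1.89, 0.001]
ft_force: [-1.2, -4.6, -2.0]
grip_width: 0.088
t 29.2 p [0.5717 0.1492 0.2062] F [-1.238  -4.5603 -1.9737] T [-0.9935  0.0393 -0.0492] g 7.685604596860464
[[ 0.2761  0.9611 -0.0004]
 [ 0.9611 -0.2761 -0.0002]
 [-0.0003 -0.0003 -1.    ]] j [ 0.4857  0.3574 -0.9635  1.6261  0.3013  1.3174  0.7662]
Ft [-4.7243  0.0699  1.9749]
time: 30.0
position: [0.5717, 0.1491, 0.197]
tool_rot: [-2.509, -1.89, 0.001]
ft_force: [-0.5, -4.9, -1.9]
grip_width: 0.084
t 30.0 p [0.5717 0.1491 0.197 ] F [-0.5309 -4.907  -1.9482] T [-0.9507  0.0179 -0.0082] g 7.312844282405757
[[ 0.2762  0.9611 -0.0004]
 [ 0.9611 -0.2762 -0.0002]
 [-0.0003 -0.0004 -1.    ]] j [ 0.4827  0.3646 -0.9601  1.6377  0.3079  1.3015  0.7613]
Ft [-4.8621  0.846   1.9493]
```

```bash
python3 -m crank '{"dp":[[0,0,0.1],[0,0,0.1],[0,0,0.1],[0,0,0.05],[0,0,0],[0,0,0],[0,0,0],[0,0,0]],"delta_rot":[[0,0,0],[0,0,0],[0,0,0],[0,0,0],[0,0,0],[0,0,0],[0,0,0],[0,0,0]]}'
python3 -m crank '{"dp":[[0,0,0.05],[0,0,0.05],[0,0,0],[0,0,0],[0,0,0],[0,0,0],[0,0,0],[0,0,0]],"delta_rot":[[0,0,0],[0,0,0],[0,0,0],[0,0,0],[0,0,0],[0,0,0],[0,0,0],[0,0,0]]}'
python3 -m crank '{"dp":[[0,0,0.04],[0,0,0.04],[0,0,0],[0,0,0],[0,0,0],[0,0,0],[0,0,0],[0,0,0]],"delta_rot":[[0,0,0],[0,0,0],[0,0,0],[0,0,0],[0,0,0],[0,0,0],[0,0,0],[0,0,0]]}'

```

```text
time: 30.8
position: [0.5718, 0.1492, 0.1938]
tool_rot: [2.509, 1.89, -0.0]
ft_force: [0.1, -4.8, -0.9]
grip_width: 0.087
time: 31.6
position: [0.5718, 0.1492, 0.1929]
tool_rot: [2.509, 1.89, -0.0]
ft_force: [-1.5, -4.1, -0.4]
grip_width: 0.084
time: 32.4
position: [0.5718, 0.1492, 0.192]
tool_rot: [2.51, 1.89, -0.0]
ft_force: [-0.9, -4.2, -0.0]
grip_width: 0.089
```

```bash
python3 -m crank '{"dp":[[0,0,0.03],[0,0,0.02],[0,0,0],[0,0,0],[0,0,0],[0,0,0],[0,0,0],[0,0,0]],"delta_rot":[[0,0,0],[0,0,0],[0,0,0],[0,0,0],[0,0,0],[0,0,0],[0,0,0],[0,0,0]]}'
python3 -m crank '{"dp":[[0,0,0.03],[0,0,0.02],[0,0,0],[0,0,0],[0,0,0],[0,0,0],[0,0,0],[0,0,0]],"delta_rot":[[0,0,0],[0,0,0],[0,0,0],[0,0,0],[0,0,0],[0,0,0],[0,0,0],[0,0,0]]}'
python3 -c "
from h import *
s,M=st();print('Ft',M.T@s['ft_force'])
im,ci=snap('wrist','w15')
cv2.imwrite('pics/c23.png',im[100:310,240:440].repeat(3,0).repeat(3,1)[:600])"
```

```text
time: 33.2
position: [0.5718, 0.1492, 0.1918]
tool_rot: [2.509, 1.89, 0.0]
ft_force: [-1.0, -4.4, 2.7]
grip_width: 0.089
time: 34.0
position: [0.5719, 0.1492, 0.1916]
tool_rot: [2.509, 1.89, 0.0]
ft_force: [-2.8, -4.9, 5.3]
grip_width: 0.091
t 34.0 p [0.5719 0.1492 0.1916] F [-2.7881 -4.9307  5.2709] T [-1.1052  0.4201  0.0544] g 7.926945286468987
[[ 0.2762  0.9611  0.0003]
 [ 0.9611 -0.2762 -0.0002]
 [-0.0001  0.0004 -1.    ]] j [ 0.4805  0.369  -0.958   1.6444  0.3124  1.2915  0.7579]
Ft [-5.5098 -1.3156 -5.2706]
```

View pics/c23.png

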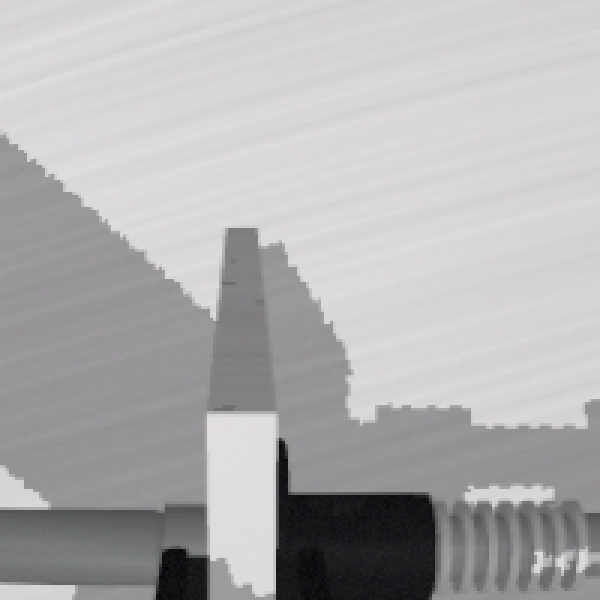

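```bash
python3 -m crank '{"dp":[[0,0,-0.03],[-0.05,0,-0.02],[-0.05,0,0],[-0.05,0,0],[0,0,0],[0,0,0],[0,0,0],[0,0,0]],"delta_rot":[[0,0,0],[0,0,0],[0,0,0],[0,0,0],[0,0,0],[0,0,0],[0,0,0],[0,0,0]]}'
python3 -m crank '{"dp":[[0,0,0],[0,0,0],[0,0,0],[0,0,0],[0,0,0],[0,0,0],[0,0,0],[0,0,0]],"delta_rot":[[0,0,0],[0,0,0],[0,0,0],[0,0,0],[0,0,0],[0,0,0],[0,0,0],[0,0,0]]}' 4
python3 -c "
from h import *
s,M=st();print('Ft',M.T@s['ft_force'])
im,ci=snap('wrist','w16')
cv2.imwrite('pics/c24.png',im[100:310,240:440].repeat(3,0).repeat(3,1)[:600])
im,_=snap('side','s9'); cv2.imwrite('pics/c25.png',cv2.resize(im[200:310,190:320],None,fx=5.4,fy=5.4,interpolation=cv2.INTER_CUBIC)[:600])
"
```

```text
time: 34.85
position: [0.5714, 0.1481, 0.1917]
tool_rot: [-2.509, -1.89, -0.001]
ft_force: [0.3, -2.2, 1.1]
grip_width: 0.09
time: 35.65
position: [0.5714, 0.1478, 0.1916]
tool_rot: [2.51, 1.89, -0.0]
ft_force: [0.5, -0.1, 0.2]
grip_width: 0.461
t 35.65 p [0.5714 0.1478 0.1916] F [ 0.4554 -0.0732  0.2159] T [ 0.0804 -0.0906 -0.0121] g 40.08148991187356
[[ 0.2762  0.9611 -0.    ]
 [ 0.9611 -0.2762 -0.0001]
 [-0.0001 -0.     -1.    ]] j [ 0.4841  0.3672 -0.9583  1.6463  0.3106  1.291   0.7612]
Ft [ 0.0555  0.4579 -0.2159]
```

View pics/c24.png

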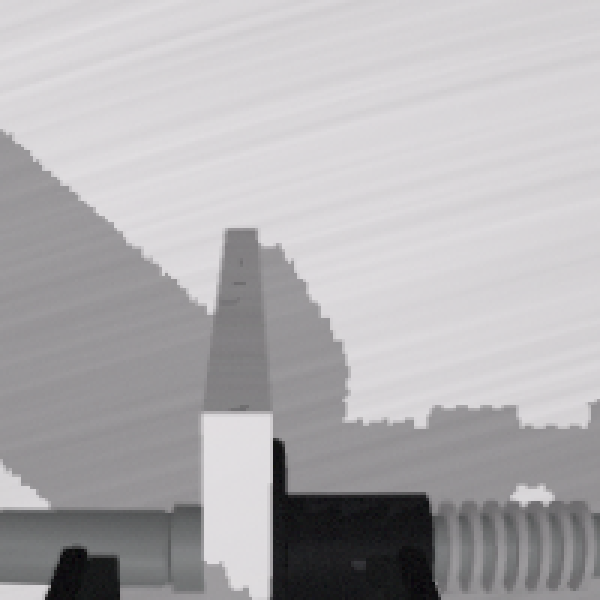

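View pics/c25.png

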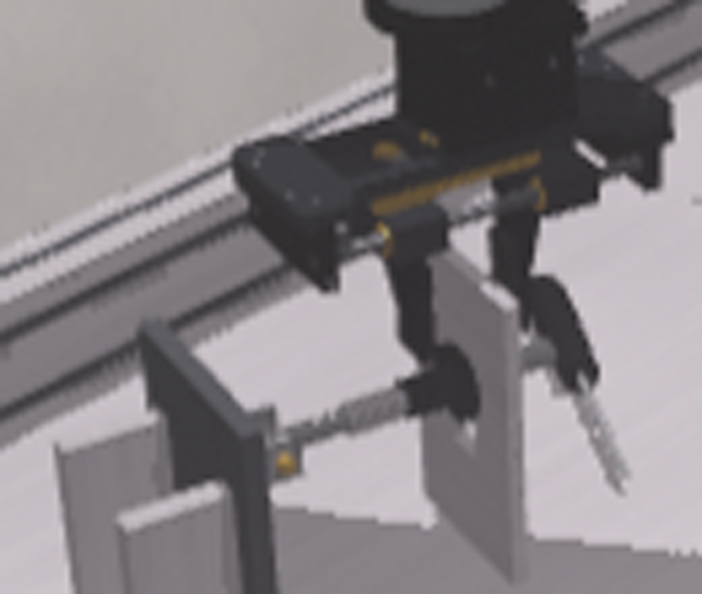

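```bash
python3 -m crank '{"dp":[[0,0,-0.5],[0,0,-1],[0,0,-2],[0,0,-3],[0,0,-3],[0,0,-3],[0,0,-2],[0,0,-1]],"delta_rot":[[0,0,0],[0,0,0],[0,0,0],[0,0,0],[0,0,0],[0,0,0],[0,0,0],[0,0,0]]}'
python3 -m crank '{"dp":[[0,4,-1],[0,4,-1],[0,0,0],[0,0,0],[0,0,0],[0,0,0],[0,0,0],[0,0,0]],"delta_rot":[[0,0,0],[0,0,0],[0,0,0],[0,0,0],[0,0,0],[0,0,0],[0,0,0],[0,0,0]]}'
python3 -c "
from h import *
s,M=st()
im,ci=snap('wrist','w17'); np.save('w17.npy',np.r_[ci['xyz'],ci['orientation']])
im,_=snap('side','s10'); cv2.imwrite('pics/c26.png',cv2.resize(im[200:340,190:350],None,fx=4.2,fy=4.2,interpolation=cv2.INTER_CUBIC)[:600])
"
```

```text
time: 36.55
position: [0.572, 0.1484, 0.3497]
tool_rot: [2.508, 1.889, 0.005]
ft_force: [0.8, 1.5, -0.6]
grip_width: 0.458
time: 37.35
position: [0.6478, 0.1259, 0.3671]
tool_rot: [2.508, 1.89, 0.0]
ft_force: [0.4, -0.7, -1.0]
grip_width: 0.463
t 37.35 p [0.6478 0.1259 0.3671] F [ 0.4145 -0.7267 -0.9517] T [ 0.0669 -0.1743  0.0138] g 40.321140808024886
[[ 0.2757  0.9612  0.0007]
 [ 0.9612 -0.2757 -0.0008]
 [-0.0006  0.0008 -1.    ]] j [ 0.3877  0.4586 -0.9419  1.1802  0.3691  1.6713  0.8288]
```

View pics/w17.png

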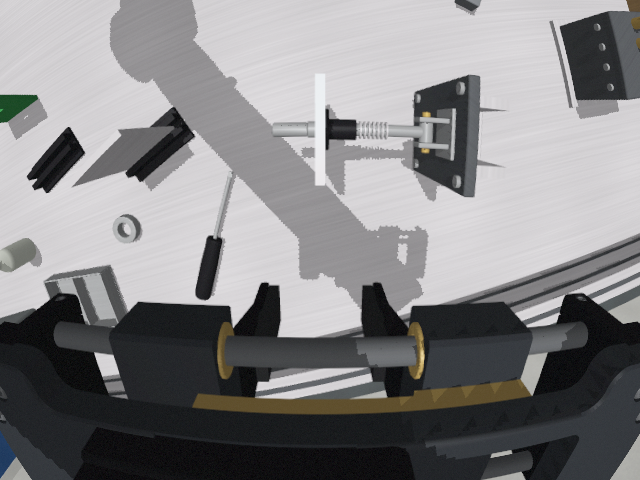

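View pics/c26.png

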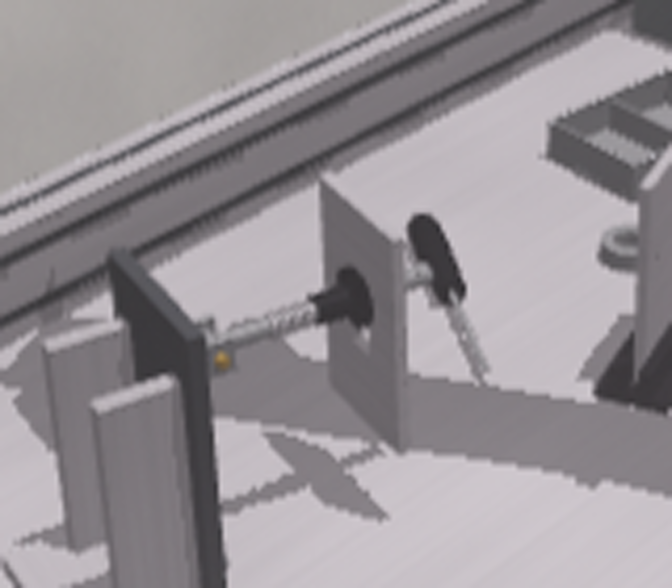

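```bash
python3 -c "
from bench import ctrl
print(ctrl.close_job()); print(ctrl.get_state()['time'])"
```

```text
the job is handed in; nothing more can be done
None
the job is handed in; nothing more can be done
```

I unfolded the hook to its stop, hung the keyhole plate on it and let go, then handed the job in at about 37.5 s of the 69 s allowed. Handing in gives no verdict, so these are my own last checks.

- **Hook:** I pushed the nose down with closed fingers until the force rose sharply to about 12 N with the arm level. It still looked level in the last side picture.
- **Sleeve:** it took about 5 N of push at most. I never felt a clear sharp rise at the end of travel, only a gradual steepening. My two estimates of the plate clearing the head differed by about 1 mm. The plate then lowered without resistance, so it was clear.
- **Seating:** the plate touched the neck at the expected height. Pressing on the hook peaked at about 8 N, estimated from the wrist force (limit 25 N).
- **Last pictures (wrist and side):** the plate hangs upright and centred between the head and the sleeve flange. The gripper is clear of everything, and the plain plate and the bystanders visible in those pictures look undisturbed.

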